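# Load the shaker mill with grinding jars, flats up

### The job

Load the shaker mill for a run: swing the red-tabbed hasp off, raise the clamp frame right up until it stays by itself, and lay every grinding jar from the blue rack in a V-groove of the mill, rolled until its flat with the white panel faces straight up (a fingertip can feel it). With all the jars lying so, lower the clamp frame fully home onto the flats and swing the hasp back fully over the staple. Do not lift the frame with the hasp on, and do not disturb the sample tubs, wash bottle, spatula or marker.

Things in the scene. Friction and masses are not known exactly. Their poses are not given: they have to be found in the camera images.
- mill: bench shaker mill, fixed; white housing 300 x 370 mm, aluminium carriage plate 75 mm above the bench. Origin on the bench under the middle groove's centre, z up, -x its front, y its left. Three 90 degree V-grooves along x at y = -115, 0, 115 mm. Drive console 118 mm high from x = +127 mm back. Nothing stands above the grooves while the frame is up
- groove0 (a point): centre of a jar seated in the groove at mill y = -115 mm, 127 mm above the bench, 52 mm above the plate; axes as the mill's. The grooves are cut in two black rails at x = -32 and +32 mm, each 10 mm thick, so 54 mm is free between them down to the plate; ridges between grooves 121 mm high; clear end plates 89 mm apart inside, 117 mm high
- groove1 (a point): the same for the middle groove (mill y = 0)
- groove2 (a point): the same for the groove at mill y = +115 mm
- frame (a joint): angle of the steel clamp frame about the mill's y axis: 0 = fully down, grows as raised, stop at 1.85 rad (leaning back, most room). Beyond about 1.3 rad it stays up, below it falls slowly shut (0.5 kg). At 0 its cross bar is 14.8 mm above the jars' axes, so it comes home on upward flats only; on a round side it stops up to 0.06 rad high
- frame_hinge (a point): point on the frame's hinge axis abreast of its grip sleeve (mill x = +90, y = +57.5 mm, 149 mm above the bench). Frame: side arms at mill y = -172 and +172 mm, cross bar 90 mm and round front rail 156 mm from the hinge; raised past 1.57 rad, all of it is behind mill x = +80 mm
- frame_grip (a point): middle of the black grip sleeve, 16 mm diameter, 60 mm long along the mill's y, on the frame's round front rail, between two grooves. 156 mm from frame_hinge along (-cos a, 0, sin a) in the mill's axes at frame angle a. Pinch it across from above, fingers closing along mill x, opened at most 40 mm; it turns in the fingers, so the gripper can stay upright. Below it: rail ridges 121 mm high
- hasp (a joint): angle of the hasp about the mill's y axis, a slotted steel strap 27 mm wide (mill y), 5 mm thick, 74 mm long with a red tab at its end: 0 = upright, over the staple on the frame's front rail (on); grows as it swings out to the front and down, 1.57 = level, stop at 1.75 rad. Stiff: it stays where left (about 1 N at the tab). It does not itself block the frame
- hasp_hinge (a point): point on the hasp's hinge axis in mid strap (mill x = -80, y = -57.5 mm, 118 mm above the bench)
- hasp_tab (a point): grip point in the middle of the red tab, 62 mm from hasp_hinge along (-sin a, 0, cos a) in the mill's axes at hasp angle a. With the hasp on, the tab stands free from 155 mm (top of the frame's front rail, close behind the strap) to 192 mm above the bench; pinch it along the mill's y
- rack: blue jar rack, fixed, 115 x 335 mm: four V-grooves along its x at y = -127.5, -42.5, 42.5, 127.5 mm, in two rails with 54 mm free between them, clear end plates 89 mm apart inside. Origin on the bench under its centre, z up. A jar lying in it has its axis 62 mm above the bench, 54 mm above the rack's base. Some grooves may be empty
- jar_a: steel grinding jar, round, 40 mm diameter, 80 mm long, about 0.35 kg, on its side; may be absent (None). Origin at its centre, x along its axis (blue end at +x, dark end at -x). Its middle 50 mm has one flat, 14 mm from the axis, 28 mm wide, with a white panel; +z points out through the flat. Both ends fully round. Across flat and back it measures 34 mm, across the round 40 mm
- jar_b: steel grinding jar, round, 40 mm diameter, 80 mm long, about 0.35 kg, on its side; may be absent (None). Origin at its centre, x along its axis (blue end at +x, dark end at -x). Its middle 50 mm has one flat, 14 mm from the axis, 28 mm wide, with a white panel; +z points out through the flat. Both ends fully round. Across flat and back it measures 34 mm, across the round 40 mm
- jar_c: steel grinding jar, round, 40 mm diameter, 80 mm long, about 0.35 kg, on its side; may be absent (None). Origin at its centre, x along its axis (blue end at +x, dark end at -x). Its middle 50 mm has one flat, 14 mm from the axis, 28 mm wide, with a white panel; +z points out through the flat. Both ends fully round. Across flat and back it measures 34 mm, across the round 40 mm
- jar_d: steel grinding jar, round, 40 mm diameter, 80 mm long, about 0.35 kg, on its side; may be absent (None). Origin at its centre, x along its axis (blue end at +x, dark end at -x). Its middle 50 mm has one flat, 14 mm from the axis, 28 mm wide, with a white panel; +z points out through the flat. Both ends fully round. Across flat and back it measures 34 mm, across the round 40 mm
- tub_a: round sample tub with lid, 110 mm diameter, 82 mm high, behind the rack; origin under its centre; leave alone
- tub_b: smaller sample tub, 88 mm diameter, 62 mm high, behind the rack; leave alone
- wash_bottle: white wash bottle with red spout, 66 mm diameter, 200 mm high, behind the machines; leave alone
- spatula: steel spoon spatula, 170 mm long, lying in front of the rack; leave alone
- marker: blue marker pen, 130 mm long, lying in front of the mill; leave alone

How it is judged:
On the way, in this order (a step that is already met when the one before it is completed fails the run):
1. the hasp is swung off, well clear of the staple (beyond 1 rad), the frame still down (value of joint hasp above 1 rad and value of joint frame below 0.1 rad), for 0.1 s.
2. the clamp frame is raised beyond 1.25 rad (value of joint frame above 1.25 rad), for 0.2 s.
3. every jar lies in a groove of the mill, let go, its flat up within 15 degrees, with the frame still up (beyond 1 rad) (value of joint frame above 1 rad and (distance between jar_a and groove0 below 0.006 m or distance between jar_a and groove1 below 0.006 m or distance between jar_a and groove2 below 0.006 m) and angle between the x axis of each of jar_a, jar_b, jar_c, jar_d and the x axis of mill, either way round below 0.08 rad and angle between each of jar_a, jar_b, jar_c, jar_d's own z axis and vertical below 0.26 rad and contact force between the fingers and jar_a below 0.2 N and (distance between jar_b and groove0 below 0.006 m or distance between jar_b and groove1 below 0.006 m or distance between jar_b and groove2 below 0.006 m) and contact force between the fingers and jar_b below 0.2 N and (distance between jar_c and groove0 below 0.006 m or distance between jar_c and groove1 below 0.006 m or distance between jar_c and groove2 below 0.006 m) and contact force between the fingers and jar_c below 0.2 N and (distance between jar_d and groove0 below 0.006 m or distance between jar_d and groove1 below 0.006 m or distance between jar_d and groove2 below 0.006 m) and contact force between the fingers and jar_d below 0.2 N), for 0.2 s.
4. the frame is down on the flats (below 0.03 rad), the hasp still off (value of joint frame below 0.03 rad and value of joint hasp above 0.6 rad), for 0.2 s.
At the end, for the whole second after the job is handed in: every jar present lies in a groove of the mill (centre within 6 mm of the groove's point, axis within 0.08 rad of it), its flat up within 0.26 rad (15 degrees), let go and at rest; the clamp frame is down to below 0.03 rad and the hasp is over the staple (below 0.2 rad) ((distance between jar_a and groove0 below 0.006 m or distance between jar_a and groove1 below 0.006 m or distance between jar_a and groove2 below 0.006 m) and angle between the x axis of each of jar_a, jar_b, jar_c, jar_d and the x axis of mill, either way round below 0.08 rad and angle between each of jar_a, jar_b, jar_c, jar_d's own z axis and vertical below 0.26 rad and contact force between the fingers and jar_a below 0.2 N and (distance between jar_b and groove0 below 0.006 m or distance between jar_b and groove1 below 0.006 m or distance between jar_b and groove2 below 0.006 m) and contact force between the fingers and jar_b below 0.2 N and (distance between jar_c and groove0 below 0.006 m or distance between jar_c and groove1 below 0.006 m or distance between jar_c and groove2 below 0.006 m) and contact force between the fingers and jar_c below 0.2 N and (distance between jar_d and groove0 below 0.006 m or distance between jar_d and groove1 below 0.006 m or distance between jar_d and groove2 below 0.006 m) and contact force between the fingers and jar_d below 0.2 N and linear speed of each of jar_a, jar_b, jar_c, jar_d below 0.02 m/s and value of joint frame below 0.03 rad and value of joint hasp below 0.2 rad); the robot touches nothing.
It fails at once if the frame is lifted (beyond 0.15 rad) with the hasp on (below 0.5 rad) (value of joint frame above 0.15 rad and value of joint hasp below 0.5 rad).
It fails at once if a tub, the wash bottle, the spatula or the marker is pushed more than 4 cm (distance of any of tub_a, tub_b, wash_bottle, spatula, marker from where it was at the start of the episode above 0.04 m).
Of jar_a, jar_b, jar_c, jar_d only 2 to 3 are there at a start; the rules pass over those that are not, and their reading is None.
At some moment in a run one of jar_a, jar_b, jar_c, jar_d may be knocked a few centimetres aside while the robot is not near it.
Once in a run the grip may slacken for a moment while it holds something.
It also fails if it takes over 210 s, if anything falls off the work surface, if the arm or the gripper's body presses on something with over 40 N, if the wrist force passes 120 N, or if a joint passes its speed limit or range.

### The arm

A 6-joint arm with a two-finger parallel gripper is mounted at the origin on the work surface. World frame = base frame: x ahead of the robot, y to its left, z up, the work surface at z = 0. Lengths are in m, angles in rad, forces in N, time in s.
With the tool pointing down it reaches from about 0.375 to 0.9 m from the base axis. Payload 3.1 kg.
Tool frame: the origin (TCP) lies on the centre line of the jaws, within the pads' length; the fingertips stand 22 mm ahead of it and the grasp point (between the pads) lies 3 mm ahead of it; z points along the fingers, y is the line along which they close (so a half turn about z gives the same grasp; the last joint's range is limited). The gripper opens to 85 mm and grips with 20 to 120 N. Pads are 22 mm wide; open, the fingers measure 114 mm over their backs; the gripper's body (76 mm by 85 mm) begins 54 mm behind the grasp point. The pads swing forward as they close: fully open they stand 13 mm farther back than shut.
Start: joints at [1.107, 0.527, 1.433, -0, 1.181, -0.178], TCP at [0.176, 0.6, 0.224] pointing down, gripper open.
Joint ranges: [-3.08, 3.08], [-0.75, 2.2], [0.22, 2.44], [-1.43, 4.57], [0, 2.65], [-2.85, 2.85]. Speed limits (rad/s): [2.79, 2.79, 3.14, 3.14, 3.14, 3.14].

### API

Orientations are given as a unit quaternion [x, y, z, w].
In Python, from station import sense, eyes, job gives the robot as it stands.
- The arm moves only by the shell command python3 -m pendant 'ROWS' [FORCE]. ROWS is rows parted by semicolons, their numbers by spaces, 1 to 20 of them, each of 5 numbers: dx, dy, dz in m, then a turn about the tool's z in rad, then the opening from 0.0 (shut) to 1.0 (fully open); each row is the pose to reach, as a shift and turn from the pose commanded when the command began, along the tool's axes at that moment; what a row does not reach only later rows make up. A row lasts 1/10 s, in which the tool goes at most 0.05 m and 0.15 rad, less where a joint would pass 70% of its speed; a pose out of reach is approached as far as the arm can. The fingers move at their own pace and stop on an object; FORCE is the grip in N (left out, the last holds). Time passes only in rows, so rows that do not move let the fingers close. It prints the time, the measured TCP pose, the force, the opening and the grip force at its end.
- sense(): the state, without advancing time (a new reading comes with each control period).
- eyes.snapshot(name): name is "side" or "top" or "wrist"; returns a dict with "pixels" (420x560x3 uint8, red, green, blue), "range_z" (420x560 float32, m along the optical axis (not along the pixel's ray), 0 where there is no reading), "fov_y" (degrees; the focal length in pixels is half the picture's height over the tangent of half this angle, whatever the lens; pixels are square), "cx", "cy" (the principal point, pixels), "R" (3x3) and "t" (3): a world point X has camera coordinates R X + t; the wrist camera has in their place "hand_eye" (4x4, takes a point from camera to tool coordinates, whose origin is the TCP and whose axes are the flange's). Camera axes: x right, y down, z forward; pixel columns grow to the right and rows downward; lengths in m; the calibration is good to about 2 mm. The wrist camera is an equidistant fisheye: a pixel r from the principal point sees the ray r / f radians off the axis. A picture is of the moment at which its call begins: read the wrist's pose just before it.
- job.sign_off(): hands the job in; it is judged then, once.
The state is a dict: "t": time; "q": joint angles; "qd": joint speeds; "tau": joint torques, N m; "tcp_pos": TCP position; "tool_rot": TCP orientation; "force": force on the tool from outside, world axes, zero at the start; "ft_torque": the same for the moment, N m; "finger_gap": opening from 0.0 (shut) to 1.0 (fully open); "gripper_force": force on a finger pad.
Only numpy, scipy, OpenCV 4.12 (cv2) and the standard library are available. Lean on these libraries where they do the work, as an engineer would, in place of code of your own. Each camera call takes 0.05 s, during which the arm holds its last target. There are 200 camera calls.

## Working session

There is one attempt and no reset: what is moved stays moved. The work goes in short steps, Python scripts to look and compute and a shell command to move; the robot and the scene stay as the last step left them, time stands still between calls to the robot, and variables do not carry over. Pictures are saved under pics/ and viewed, at most 14 in all, crops included, and the job is handed in when it is done.

```bash
ls; mkdir -p pics
cat > h.py <<'E'
import numpy as np, cv2
from station import sense, eyes, job
from scipy.spatial.transform import Rotation as Ro
def cloud(s):
    h,w=s["range_z"].shape; f=h/2/np.tan(np.radians(s["fov_y"]/2))
    v,u=np.mgrid[:h,:w]; z=s["range_z"]
    P=np.stack([(u-s["cx"])/f*z,(v-s["cy"])/f*z,z],-1)
    X=(P-np.array(s["t"]))@np.array(s["R"])
    X[z<=0]=np.nan
    return X
def save(n,s,x=None):
    cv2.imwrite(f"pics/{n}.png",cv2.cvtColor(s["pixels"],cv2.COLOR_RGB2BGR))
E
python3 - <<'E'
from h import *
import pickle
d=sense(); print({k:np.round(v,3) for k,v in d.items()})
for n in("top","side"):
    s=eyes.snapshot(n); save(n,s); pickle.dump(s,open(n+".pkl","wb")); print(n,s["fov_y"],np.round(s["R"],3).tolist(),np.round(s["t"],3))
E
```

```text
pics
{'t': np.float64(0.0), 'q': array([ 1.106,  0.528,  1.434,  0.   ,  1.181, -0.178]), 'qd': array([ 0.002, -0.   ,  0.001,  0.001,  0.002, -0.001]), 'tau': array([-1.0000e-03, -4.4235e+01, -1.7802e+01, -0.0000e+00,  9.0000e-03,
       -0.0000e+00]), 'tcp_pos': array([0.176, 0.599, 0.223]), 'tool_rot': array([ 0.142,  0.99 , -0.001, -0.   ]), 'force': array([-0.3  ,  0.309, -0.858]), 'ft_torque': array([ 0.001, -0.023,  0.034]), 'gripper_force': np.float64(0.0), 'finger_gap': np.float64(1.001)}
top 42.93707810804438 [[0.003, -1.0, 0.005], [-0.994, -0.003, -0.106], [0.106, -0.005, -0.994]] [-0.025  0.581  1.499]
side 55.07250713565346 [[0.979, -0.203, -0.012], [-0.163, -0.749, -0.643], [0.121, 0.631, -0.766]] [-0.558  0.188  0.852]
```

View pics/top.png

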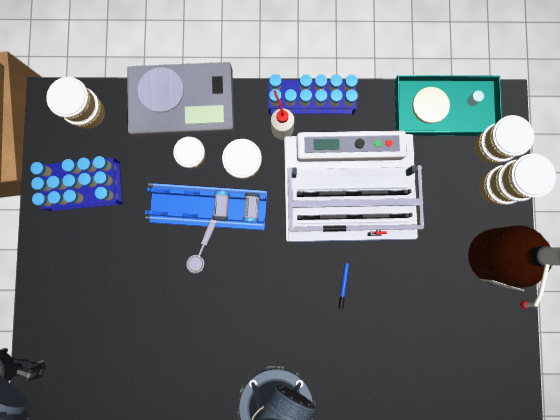

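View pics/side.png

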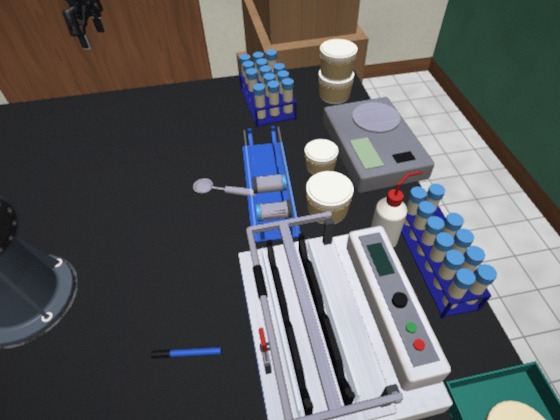

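Run:
```python
from h import *
import pickle
s=pickle.load(open("top.pkl","rb")); X=cloud(s)
for n,p in dict(jar1=(222,206),jar2=(251,207),tab=(378,233),consoletop=(330,136),railleft=(292,188),railright=(419,188),bottle=(282,116),marker=(344,285),spat=(195,264),bench=(200,330),mfl=(288,239),mfr=(415,238),mbl=(287,140),tubA=(241,158),tubB=(189,152)).items(): print(n,np.round(X[p[1],p[0]],3))
px=s["pixels"].astype(int)
blue=(px[...,2]>px[...,0]+60)&(px[...,2]>100)
m=np.zeros(blue.shape,bool); m[175:240,140:275]=1
for nm,mask in dict(rack=m&(X[...,2]>.01)&((X[...,2]<.09))).items():
    P=X[mask][:,:2]; r=cv2.minAreaRect((P*1000).astype(np.float32)); print(nm,r,len(P))
m=np.zeros(blue.shape,bool); m[125:250,278:428]=1
for lo,hi in((.03,.09),(.1,.14),(.14,.17)):
    P=X[m&(X[...,2]>lo)&(X[...,2]<hi)][:,:2]; print(lo,cv2.minAreaRect((P*1000).astype(np.float32)),len(P))
big=cv2.resize(s["pixels"][120:250,140:430],None,fx=2.75,fy=2.75,interpolation=cv2.INTER_CUBIC)
cv2.imwrite("pics/crop.png",big[...,::-1])
# hist of z in mill
z=X[m][:,2]; print(np.histogram(z[np.isfinite(z)],bins=np.arange(0,.2,.01)))
```

```text
jar1 [0.554 0.152 0.085]
jar2 [0.552 0.073 0.079]
tab [ 0.477 -0.258  0.19 ]
consoletop [ 0.745 -0.144  0.116]
railleft [ 0.606 -0.041  0.073]
railright [ 0.597 -0.375  0.153]
bottle [ 0.791 -0.013  0.151]
marker [ 0.336 -0.191  0.013]
spat [ 0.394  0.238 -0.001]
bench [0.208 0.219 0.003]
mfl [ 0.465 -0.03   0.058]
mfr [ 0.468 -0.381  0.073]
mbl [ 0.745 -0.027  0.06 ]
tubA [0.689 0.102 0.081]
tubB [0.71  0.251 0.057]
rack ((557.904052734375, 202.29629516601562), (385.4364318847656, 185.59312438964844), 89.50386810302734) 3347
0.03 ((626.4078979492188, -219.38919067382812), (328.4938049316406, 430.3432312011719), 1.352486252784729) 7752
0.1 ((624.1968994140625, -181.8587188720703), (372.1265563964844, 293.32275390625), 87.71052551269531) 4504
0.14 ((564.316650390625, -206.60157775878906), (185.24562072753906, 357.507568359375), 1.1432946920394897) 2130
(array([2053,   41,   40,   34,  108, 1316,  761, 4882,  651,  269,  429,
       2511, 1491,   73,  193, 1798,  139,    2,   10]), array([0.  , 0.01, 0.02, 0.03, 0.04, 0.05, 0.06, 0.07, 0.08, 0.09, 0.1 ,
       0.11, 0.12, 0.13, 0.14, 0.15, 0.16, 0.17, 0.18, 0.19]))
```

View pics/crop.png

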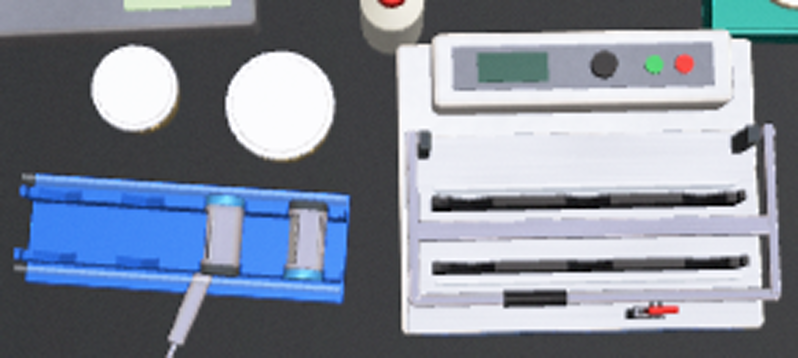

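```bash
R='-0.437 -0.341 -0.13 -0.285 1'; python3 -m pendant '-0.437 -0.341 -0.13 -0.285 1;-0.437 -0.341 -0.13 -0.285 1;-0.437 -0.341 -0.13 -0.285 1;-0.437 -0.341 -0.13 -0.285 1;-0.437 -0.341 -0.13 -0.285 1;-0.437 -0.341 -0.13 -0.285 1;-0.437 -0.341 -0.13 -0.285 1;-0.437 -0.341 -0.13 -0.285 1;-0.437 -0.341 -0.13 -0.285 1;-0.437 -0.341 -0.13 -0.285 1;-0.437 -0.341 -0.13 -0.285 1;-0.437 -0.341 -0.13 -0.285 1;-0.437 -0.341 -0.13 -0.285 1;-0.437 -0.341 -0.13 -0.285 1;-0.437 -0.341 -0.13 -0.285 1;-0.437 -0.341 -0.13 -0.285 1'
cat >> h.py <<'E'
def wcloud(s,p,q):
    """world points of a wrist (fisheye) snapshot"""
    h,w=s["range_z"].shape; f=h/2/np.tan(np.radians(s["fov_y"]/2))
    v,u=np.mgrid[:h,:w]; a=u-s["cx"]; b=v-s["cy"]; r=np.hypot(a,b)+1e-9; th=r/f
    z=s["range_z"]; k=np.tan(np.minimum(th,1.5))*z/r
    P=np.stack([a*k,b*k,z],-1); H=np.array(s["hand_eye"])
    X=(P@H[:3,:3].T+H[:3,3])@Ro.from_quat(q).as_matrix().T+p
    X[(z<=0)|(th>1.4)]=np.nan
    return X
def wrist():
    d=sense(); s=eyes.snapshot("wrist"); return s,wcloud(s,d["tcp_pos"],d["tool_rot"])
def ortho(s,X,x0,x1,y0,y1,zmin=-.01,res=.001):
    """top-down orthophoto: rows = decreasing x, cols = decreasing y"""
    H=int((x1-x0)/res);W=int((y1-y0)/res); im=np.zeros((H,W,3),np.uint8);Z=np.full((H,W),np.nan)
    m=np.isfinite(X[...,2])&(X[...,2]>zmin); P=X[m];c=s["pixels"][m]
    o=np.argsort(P[:,2]);P=P[o];c=c[o]
    i=((x1-P[:,0])/res).astype(int);j=((y1-P[:,1])/res).astype(int)
    k=(i>=0)&(i<H)&(j>=0)&(j<W); im[i[k],j[k]]=c[k];Z[i[k],j[k]]=P[k,2]
    return im,Z
E
python3 - <<'E'
from h import *
import pickle
d=sense(); print(d["tcp_pos"],Ro.from_quat(d["tool_rot"]).as_matrix().round(3).tolist())
s,X=wrist(); save("w1",s); pickle.dump((s,X),open("w1.pkl","wb")); print(s["fov_y"],np.round(s["hand_eye"],3).tolist())
E
```

```text
t: 1.7
tcp_pos: [0.4981, 0.1505, 0.3538]
tool_rot: [-0.001, 1.0, 0.0, -0.001]
force: [0.9, 1.0, 0.2]
finger_gap: 0.999
gripper_force: 0.0
[0.49813194 0.15046141 0.3537906 ] [[-1.0, -0.001, -0.001], [-0.001, 1.0, 0.0], [0.001, 0.0, -1.0]]
65.70646984690485 [[0.001, -0.955, -0.297, 0.076], [1.0, 0.001, -0.0, 0.0], [0.0, -0.297, 0.955, -0.15], [0.0, 0.0, 0.0, 1.0]]
```

View pics/w1.png

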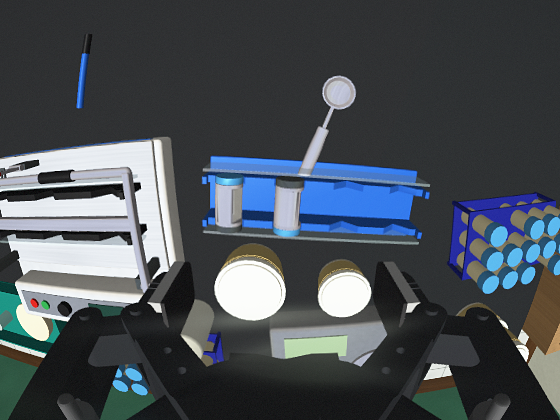

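```bash
cat >> h.py <<'E'
def prof(X,c,yaw,half=.012,w=.026,st=.003,res=None):
    """height profile across jar: c=(x,y) centre, along groove direction yaw"""
    P=X.reshape(-1,3); P=P[np.isfinite(P[:,2])]; d=P[:,:2]-c
    a=d@[np.cos(yaw),np.sin(yaw)]; b=d@[-np.sin(yaw),np.cos(yaw)]
    m=(abs(a)<half)&(abs(b)<w); out=[]
    for e in np.arange(-w,w,st):
        k=m&(b>=e)&(b<e+st)
        out.append((round((e+st/2)*1000,1),round(float(np.median(P[k,2]))*1000,1) if k.sum()>2 else None,int(k.sum())))
    return out
E
python3 - <<'E'
from h import *
import pickle
s,X=pickle.load(open("w1.pkl","rb"))
im,Z=ortho(s,X,.47,.64,.02,.38,.003,.0015)
big=cv2.resize(im,None,fx=3.3,fy=3.3,interpolation=cv2.INTER_NEAREST); cv2.imwrite("pics/o1.png",big[...,::-1]); print(big.shape)
px=s["pixels"].astype(int); hsv=cv2.cvtColor(s["pixels"],cv2.COLOR_RGB2HSV)
reg=(X[...,0]>.46)&(X[...,0]<.66)&(X[...,1]>.0)&(X[...,1]<.40)
b=X[~reg&(X[...,0]>.3)&(X[...,0]<.45)&(X[...,1]>0)&(X[...,1]<.3)]; print("bench z",np.median(b[:,2]),np.percentile(b[:,2],[5,95]))
# rack base plate: blue z<.03
blue=(hsv[...,0]>100)&(hsv[...,0]<120)&(hsv[...,1]>150)
m=reg&blue&(X[...,2]>.002); print(np.histogram(X[m][:,2],bins=np.arange(0,.1,.005)))
r=cv2.minAreaRect((X[m][:,:2]*1000).astype(np.float32)); print(r)
# cyan ends
cy=reg&(hsv[...,0]>90)&(hsv[...,0]<101)&(hsv[...,1]>80)&(X[...,2]>.05); n,l,st,ce=cv2.connectedComponentsWithStats(cy.astype(np.uint8))
for i in range(1,n):
    if st[i,4]>15: print("cyan",st[i,4],X[l==i].mean(0).round(4),X[l==i].min(0).round(3),X[l==i].max(0).round(3),ce[i])
E
```

```text
(373, 792, 3)
bench z 0.00023304607125143595 [-0.00135662  0.00297304]
(array([  42, 4927,  355,  249,  277,  308,  411,  631,  546,  499,  744,
       1290,  101,  167,   64,  117,   43,    0,    0]), array([0.   , 0.005, 0.01 , 0.015, 0.02 , 0.025, 0.03 , 0.035, 0.04 ,
       0.045, 0.05 , 0.055, 0.06 , 0.065, 0.07 , 0.075, 0.08 , 0.085,
       0.09 , 0.095]))
((546.495361328125, 200.69012451171875), (334.4559631347656, 121.30585479736328), 86.29063415527344)
cyan 51 [0.518  0.0737 0.0814] [0.515 0.066 0.079] [0.522 0.081 0.084] [225.94117647 181.11764706]
cyan 45 [0.5921 0.1526 0.0814] [0.589 0.146 0.079] [0.596 0.159 0.083] [284.53333333 232.8       ]
```

View pics/o1.png

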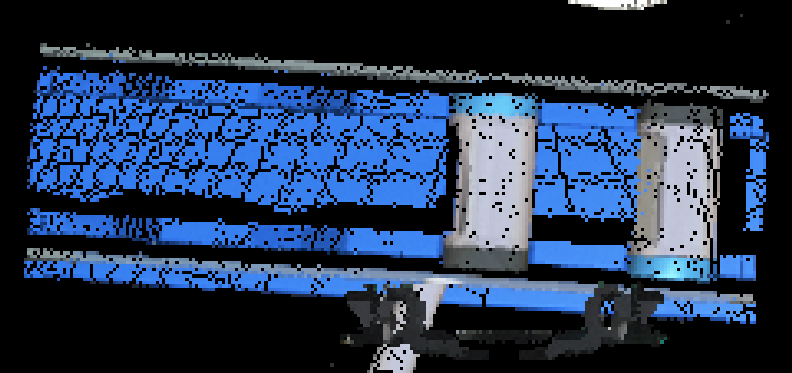

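Run:
```python
from h import *
import pickle
s,X=pickle.load(open("w1.pkl","rb"))
for c in((.557,.155),(.552,.0737)):
    for h,o in((.012,0),):
        print([p[:2] for p in prof(X,np.array(c),-.065,st=.002)])
    e=np.array(c)+.036*np.array([1,-.065]); print('end',[p[:2] for p in prof(X,e,-.065,half=.004,st=.002)])
    e=np.array(c)-.036*np.array([1,-.065]); print('end',[p[:2] for p in prof(X,e,-.065,half=.004,st=.002)])
c=s["pixels"][150:250,200:320]; c=cv2.resize(c,None,fx=6,fy=6,interpolation=cv2.INTER_CUBIC); cv2.imwrite("pics/c2.png",c[...,::-1])
```

```text
[(np.float64(-25.0), 8.3), (np.float64(-23.0), 8.6), (np.float64(-21.0), 8.5), (np.float64(-19.0), 7.8), (np.float64(-17.0), 68.0), (np.float64(-15.0), 71.3), (np.float64(-13.0), 74.7), (np.float64(-11.0), 77.1), (np.float64(-9.0), 78.4), (np.float64(-7.0), 79.4), (np.float64(-5.0), 80.8), (np.float64(-3.0), 81.6), (np.float64(-1.0), 81.6), (np.float64(1.0), 81.9), (np.float64(3.0), 82.3), (np.float64(5.0), 81.8), (np.float64(7.0), 81.7), (np.float64(9.0), 81.3), (np.float64(11.0), 80.2), (np.float64(13.0), 79.2), (np.float64(15.0), 78.0), (np.float64(17.0), 76.6), (np.float64(19.0), 74.3), (np.float64(21.0), None), (np.float64(23.0), 8.2), (np.float64(25.0), 8.4)]
end [(np.float64(-25.0), 56.1), (np.float64(-23.0), 56.0), (np.float64(-21.0), 57.0), (np.float64(-19.0), 56.0), (np.float64(-17.0), 66.9), (np.float64(-15.0), 71.6), (np.float64(-13.0), 74.0), (np.float64(-11.0), 76.4), (np.float64(-9.0), 78.5), (np.float64(-7.0), 79.1), (np.float64(-5.0), 80.8), (np.float64(-3.0), 81.2), (np.float64(-1.0), 81.4), (np.float64(1.0), 81.8), (np.float64(3.0), 81.6), (np.float64(5.0), 81.8), 
[... 2284 characters left out ...]
64(25.0), 55.7)]
end [(np.float64(-25.0), 49.3), (np.float64(-23.0), 44.6), (np.float64(-21.0), 64.4), (np.float64(-19.0), 61.2), (np.float64(-17.0), 66.9), (np.float64(-15.0), 74.6), (np.float64(-13.0), 76.5), (np.float64(-11.0), 68.4), (np.float64(-9.0), 72.1), (np.float64(-7.0), 80.7), (np.float64(-5.0), 76.5), (np.float64(-3.0), 81.4), (np.float64(-1.0), 75.5), (np.float64(1.0), 77.5), (np.float64(3.0), 74.7), (np.float64(5.0), 76.7), (np.float64(7.0), 73.5), (np.float64(9.0), 77.1), (np.float64(11.0), 67.8), (np.float64(13.0), 72.8), (np.float64(15.0), 71.1), (np.float64(17.0), 66.3), (np.float64(19.0), 53.9), (np.float64(21.0), 52.6), (np.float64(23.0), 54.7), (np.float64(25.0), 47.8)]
```

View pics/c2.png

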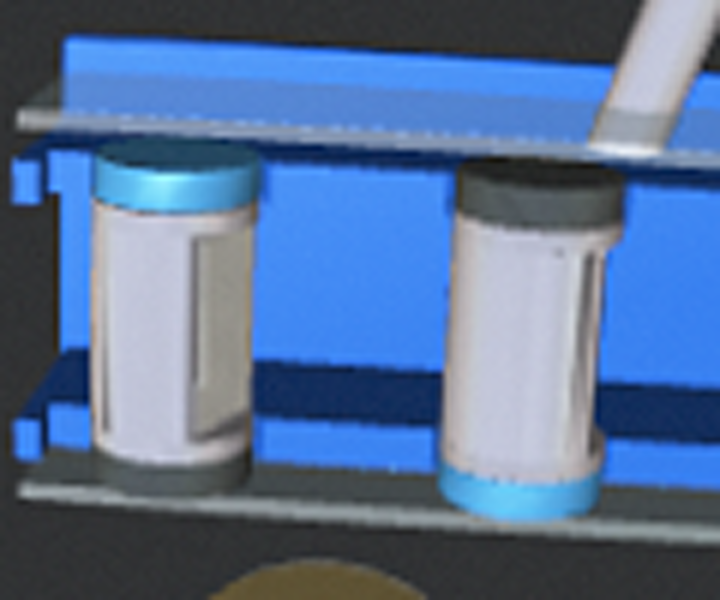

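```bash
python3 -m pendant '0.08 -0.38 0 0 1;0.08 -0.38 0 0 1;0.08 -0.38 0 0 1;0.08 -0.38 0 0 1;0.08 -0.38 0 0 1;0.08 -0.38 0 0 1;0.08 -0.38 0 0 1;0.08 -0.38 0 0 1;0.08 -0.38 0 0 0.6;0.08 -0.38 0 0 0.4;0.08 -0.38 0 0 0.4'
python3 - <<'E'
from h import *
import pickle
s,X=wrist(); save("w2",s); pickle.dump((s,X),open("w2.pkl","wb"))
hsv=cv2.cvtColor(s["pixels"],cv2.COLOR_RGB2HSV)
reg=(X[...,0]>.4)&(X[...,0]<.75)&(X[...,1]<.02)&(X[...,1]>-.42)
red=reg&((hsv[...,0]<8)|(hsv[...,0]>172))&(hsv[...,1]>130)&(hsv[...,2]>90)&(X[...,0]<.55)
P=X[red]; print("red",len(P),P.min(0).round(4),P.max(0).round(4),np.median(P,0).round(4))
m=reg&(X[...,2]>.143)&(X[...,2]<.165)
P=X[m]; 
# front rail: line fit x = a + b*y over low x
f=P[(P[:,0]<.52)]; b,a=np.polyfit(f[:,1],f[:,0],1); print("front rail",len(f),a,b,f.min(0),f.max(0),np.median(f[:,2]))
f=P[(P[:,0]>.52)&(P[:,0]<.60)&(P[:,1]<-.06)&(P[:,1]>-.36)]; print("cross",np.polyfit(f[:,1],f[:,0],1),len(f))
r=cv2.minAreaRect((P[:,:2]*1000).astype(np.float32)); print(r)
blk=reg&(hsv[...,2]<60)&(X[...,2]>.14)&(X[...,0]<.53); P=X[blk]; print("sleeve",len(P),P.min(0),P.max(0),P.mean(0))
E
```

```text
t: 2.85
tcp_pos: [0.4191, -0.2291, 0.3541]
tool_rot: [-0.0, 1.0, 0.001, -0.0]
force: [0.2, -0.0, -0.2]
finger_gap: 0.512
gripper_force: 0.0
red 258 [ 0.4092 -0.2916  0.1001] [ 0.5225 -0.1978  0.4525] [ 0.4763 -0.2668  0.1909]
front rail 3153 0.48901235481069577 -0.012379770261413998 [ 0.47323258 -0.38639423  0.14304291] [ 0.51993602 -0.03259653  0.1631264 ] 0.15431058169081835
cross [-0.0205667   0.55075575] 2344
((529.0010375976562, -208.75856018066406), (115.52530670166016, 354.8883361816406), 1.80451500415802)
sleeve 37785 [ 0.40000017 -0.3765981   0.14656896] [ 0.49872215 -0.12142009  0.46704471] [ 0.41072614 -0.22790432  0.43414995]
```

View pics/w2.png

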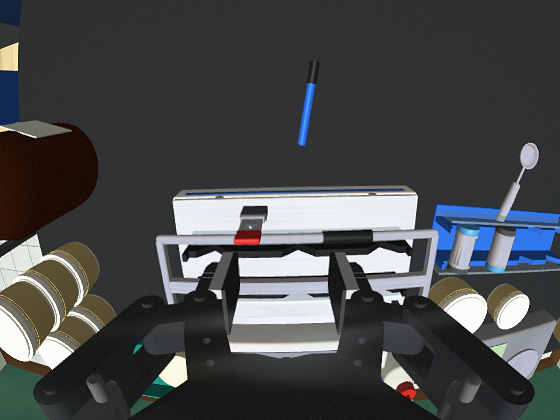

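```bash
python3 -m pendant '-0.058 -0.038 0.05 -0.016 0.55;-0.058 -0.038 0.1 -0.016 0.55;-0.058 -0.038 0.12 -0.016 0.55;-0.058 -0.038 0.15 -0.016 0.55;-0.058 -0.038 0.171 -0.016 0.55;-0.058 -0.038 0.171 -0.016 0.55'
python3 - <<'E'
from h import *
s,X=wrist(); save("w3",s)
E
```

```text
t: 3.5
tcp_pos: [0.4757, -0.2655, 0.1802]
tool_rot: [-0.009, 1.0, 0.003, -0.003]
force: [-0.1, 0.5, 0.7]
finger_gap: 0.546
gripper_force: 0.0
```

View pics/w3.png

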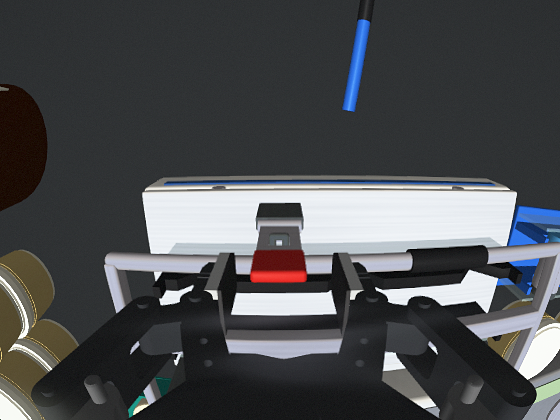

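```bash
python3 -m pendant '0 0 0 0 0;0 0 0 0 0;0 0 0 0 0;0 0 0 0 0;0.009 0 0.001 0 0;0.018 0 0.003 0 0;0.027 0 0.006 0 0;0.035 0 0.011 0 0;0.042 0 0.017 0 0;0.0486 0 0.0235 0 0;0.054 0 0.031 0 0;0.058 0 0.0395 0 0;0.06 0 0.048 0 0;0.062 0 0.056 0 0;0.062 0 0.056 0 0;0.062 0 0.056 0 0' 30
python3 - <<'E'
from h import *
s,X=wrist(); save("w4",s)
E
```

```text
t: 5.15
tcp_pos: [0.4153, -0.2696, 0.1267]
tool_rot: [-0.008, 1.0, 0.0, 0.0]
force: [-0.3, -0.3, -0.6]
finger_gap: -0.005
gripper_force: 0.0
```

View pics/w4.png

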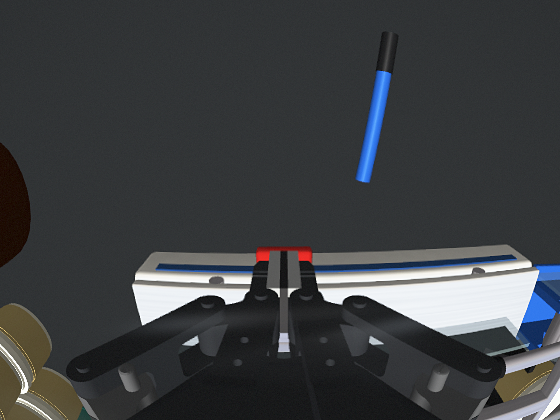

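```bash
cat >> h.py <<'E'
M0=np.array([.556,-.2085,0]); MY=.016
def mill(P): return (np.asarray(P)-M0)@Ro.from_euler('z',MY).as_matrix()
def redtab(s,X):
    hsv=cv2.cvtColor(s["pixels"],cv2.COLOR_RGB2HSV)
    red=((hsv[...,0]<8)|(hsv[...,0]>172))&(hsv[...,1]>130)&(hsv[...,2]>60)&(abs(X[...,1]+.267)<.04)&(X[...,0]<.52)&(X[...,0]>.36)&(X[...,2]<.21)&(X[...,2]>.08)
    P=mill(X[red]); print("tab mill",len(P),P.min(0).round(4),P.max(0).round(4),np.median(P,0).round(4))
E
python3 - <<'E'
from h import *
s,X=wrist(); redtab(s,X); print(mill(sense()["tcp_pos"]))
E
```

```text
tab mill 543 [-0.153  -0.0724  0.1278] [-0.1433 -0.0444  0.1455] [-0.1497 -0.0577  0.1321]
[-0.14144571 -0.05906663  0.12722079]
```

```bash
python3 -m pendant '0 0 -0.01 0 0;0 0 -0.03 0 0;0 0 -0.03 0 0'
python3 - <<'E'
from h import *
s,X=wrist(); redtab(s,X); print(mill(sense()["tcp_pos"])); save("w5",s)
E
```

```text
t: 5.55
tcp_pos: [0.4167, -0.2711, 0.1599]
tool_rot: [-0.008, 1.0, -0.002, 0.002]
force: [1.0, 0.2, -0.1]
finger_gap: -0.002
gripper_force: 0.0
tab mill 1507 [-0.1522 -0.0722  0.1273] [-0.1248 -0.0442  0.1779] [-0.1419 -0.0578  0.1317]
[-0.14091869 -0.05978326  0.15886295]
```

View pics/w5.png

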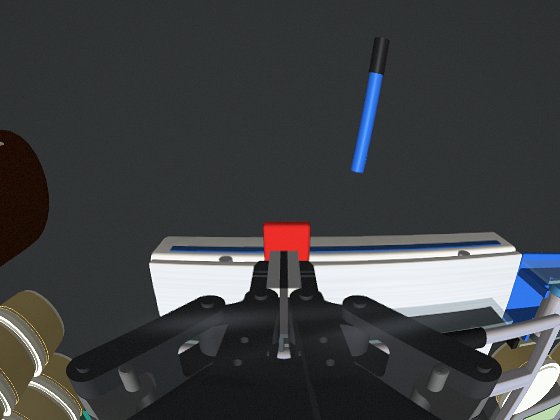

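```bash
python3 -c "
from h import *
d=sense();print(d['q'].round(3),d['tool_rot'])"
```

```text
[-0.802  0.453  1.821  0.     0.863 -2.388] [-0.00771279  0.99996776 -0.00158743  0.00157343]
```

```bash
python3 -m pendant '0 0 -0.05 0.15 0;-0.03 0.03 -0.09 0.3 0.2;-0.075 0.116 -0.09 1.571 0.45;-0.075 0.116 -0.09 1.571 0.45;-0.075 0.116 -0.09 1.571 0.45;-0.075 0.116 -0.09 1.571 0.45;-0.075 0.116 -0.09 1.571 0.45;-0.075 0.116 -0.09 1.571 0.45;-0.075 0.116 -0.09 1.571 0.45;-0.075 0.116 -0.09 1.571 0.45;-0.075 0.116 -0.09 1.571 0.45;-0.075 0.116 -0.09 1.571 0.45;-0.075 0.116 -0.09 1.571 0.45;-0.075 0.116 -0.09 1.571 0.45;-0.075 0.116 -0.09 1.571 0.45'
python3 - <<'E'
from h import *
import pickle
s,X=wrist(); save("w6",s); redtab(s,X)
d=sense(); print(d["q"].round(3), mill(d["tcp_pos"]))
hsv=cv2.cvtColor(s["pixels"],cv2.COLOR_RGB2HSV)
m=(hsv[...,2]<60)&(abs(X[...,0]-.489)<.025)&(abs(X[...,1]+.152)<.05)&(X[...,2]>.145)&(X[...,2]<.17)
P=mill(X[m]);print(len(P),P.min(0),P.max(0),np.median(P,0))
E
```

```text
t: 7.1
tcp_pos: [0.4882, -0.1525, 0.2471]
tool_rot: [0.701, 0.713, -0.0, -0.0]
force: [0.3, 0.3, -1.4]
finger_gap: 0.449
gripper_force: 0.0Traceback (most recent call last):
  File "<stdin>", line 3, in <module>
  File "h.py", line 46, in redtab
    P=mill(X[red]); print("tab mill",len(P),P.min(0).round(4),P.max(0).round(4),np.median(P,0).round(4))
                                            ~~~~~^^^
    return umr_minimum(a, axis, None, out, keepdims, initial, where)
ValueError: zero-size array to reduction operation minimum which has no identity
```

View pics/w6.png

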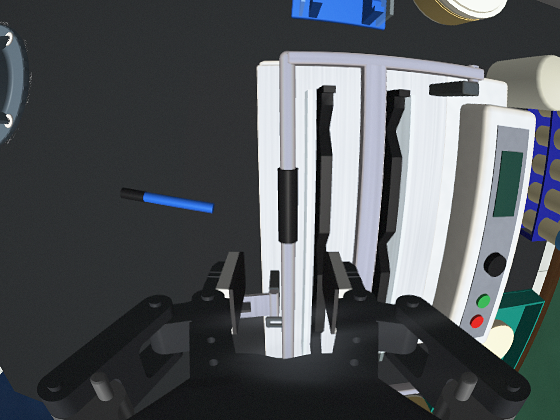

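Run:
```python
from h import *
s,X=wrist()
hsv=cv2.cvtColor(s["pixels"],cv2.COLOR_RGB2HSV)
m=np.zeros(hsv.shape[:2],bool); m[160:252,270:305]=1
m&=(hsv[...,2]<70)&(X[...,2]>.13)&(X[...,2]<.18)
P=mill(X[m]);print(len(P),P.min(0),P.max(0),np.median(P,0)); print(sense()["q"].round(3))
```

```text
1243 [-0.07144635  0.02753002  0.14695711] [-0.05635297  0.08722882  0.15879471] [-0.06502536  0.05886792  0.15595959]
[-0.522  0.346  1.686 -0.     1.11  -0.537]
```

```bash
python3 -m pendant '0 0.001 0.05 0 0.45;0 0.001 0.08 0 0.45;0 0.001 0.095 0 0.45;0 0.001 0.095 0 0.45;0 0.001 0.095 0 0;0 0.001 0.095 0 0;0 0.001 0.095 0 0;0 0.001 0.095 0 0' 40
```

```text
t: 8.0
tcp_pos: [0.4897, -0.1528, 0.1532]
tool_rot: [0.702, 0.712, 0.0, 0.001]
force: [0.3, -0.4, 0.1]
finger_gap: -0.0
gripper_force: 0.0
```

Run:
```python
from h import *
d=sense(); s,X=wrist(); R=Ro.from_quat(d["tool_rot"]).as_matrix()
T=(X-d["tcp_pos"])@R   # tool coords
m=np.isfinite(T[...,2])&(abs(T[...,0])<.03)&(abs(T[...,1])<.03)
for lo in np.arange(-.1,.06,.01):
    k=m&(T[...,2]>=lo)&(T[...,2]<lo+.01); 
    if k.sum(): print(round(lo,3),k.sum(),T[k].min(0).round(4),T[k].max(0).round(4),s["pixels"][k].mean(0).round())
hsv=cv2.cvtColor(s["pixels"],cv2.COLOR_RGB2HSV)
for col in (270,278,286,294): print(col,[ (r,np.round(T[r,col]*1000).tolist(),hsv[r,col].tolist()) for r in range(180,330,15)])
```

```text
-0.1 5112 [ 0.0081 -0.0299 -0.1   ] [ 0.0206  0.0298 -0.09  ] [24. 25. 26.]
-0.09 3383 [ 0.0091 -0.0245 -0.09  ] [ 0.0189  0.0249 -0.08  ] [29. 30. 32.]
-0.08 1946 [-0.0081 -0.03   -0.08  ] [ 0.0188  0.03   -0.07  ] [30. 31. 33.]
-0.07 3801 [-0.0087 -0.03   -0.07  ] [ 0.0146  0.03   -0.06  ] [41. 43. 45.]
-0.06 2676 [-0.0118 -0.0299 -0.06  ] [ 0.0148  0.0299 -0.05  ] [30. 32. 34.]
-0.05 914 [-0.011  -0.0211 -0.05  ] [ 0.0137  0.0189 -0.04  ] [78. 78. 77.]
-0.04 714 [ 0.0066 -0.0136 -0.04  ] [ 0.0124  0.0134 -0.03  ] [49. 50. 50.]
-0.03 647 [ 0.0062 -0.0138 -0.03  ] [ 0.0123  0.0132 -0.02  ] [54. 55. 55.]
-0.02 424 [ 0.0065 -0.0135 -0.02  ] [ 0.0124  0.0132 -0.01  ] [55. 56. 56.]
-0.01 1195 [ 0.0008 -0.0058 -0.01  ] [ 0.03    0.0089 -0.    ] [39. 40. 40.]
-0.0 206 [-0.0005 -0.0065  0.    ] [0.03   0.0097 0.0095] [54. 56. 58.]
0.03 632 [-0.0299  0.0188  0.0315] [0.0299 0.03   0.0399] [228. 232. 234.]
0.04 129 [-0.0264  0.0187  0.0401] [0.0299 0.03   0.05  ] [172. 181. 186.]
0.05 117 [-0.0295  0.0188  0.05  ] [0.0298 0.03   0.0599] [175. 185. 190.]
270 [(180, [nan, nan, nan], [103, 9, 2
[... 928 characters left out ...]
, 78]), (225, [21.0, 1.0, -4.0], [0, 7, 78]), (240, [14.0, 1.0, -4.0], [0, 4, 69]), (255, [12.0, 1.0, -17.0], [138, 49, 26]), (270, [12.0, 1.0, -32.0], [165, 28, 18]), (285, [12.0, 1.0, -44.0], [150, 13, 19]), (300, [7.0, 1.0, -46.0], [0, 3, 80]), (315, [-1.0, 1.0, -45.0], [0, 3, 78])]
294 [(180, [43.0, 5.0, -1.0], [105, 6, 183]), (195, [36.0, 5.0, -1.0], [114, 7, 183]), (210, [29.0, 5.0, -3.0], [110, 21, 36]), (225, [21.0, 5.0, -3.0], [120, 20, 38]), (240, [13.0, 5.0, -2.0], [105, 14, 37]), (255, [11.0, 5.0, -16.0], [15, 6, 91]), (270, [12.0, 4.0, -31.0], [30, 3, 88]), (285, [12.0, 4.0, -43.0], [60, 3, 89]), (300, [12.0, 4.0, -53.0], [105, 20, 25]), (315, [12.0, 3.0, -63.0], [120, 26, 39])]
```

```bash
python3 -m pendant '0 0 -0.04 0 0;0 0 -0.06 0 0;0.08 0 -0.06 0 0;0.08 0 -0.06 0 0'
cat >> h.py <<'E'
def tooltip():
    d=sense(); s,X=wrist(); T=(X-d["tcp_pos"])@Ro.from_quat(d["tool_rot"]).as_matrix()
    m=np.isfinite(T[...,2])&(abs(T[...,0])<.025)&(abs(T[...,1])<.06)&(T[...,2]>-.06)&(T[...,2]<.05)
    for lo in np.arange(-.06,.05,.005):
        k=m&(T[...,2]>=lo)&(T[...,2]<lo+.005)
        if k.sum(): print(round(lo,3),k.sum(),T[k].min(0).round(4),T[k].max(0).round(4))
    return s,X,T
E
python3 - <<'E'
from h import *
s,X,T=tooltip(); save("w7",s)
E
```

```text
t: 8.45
tcp_pos: [0.488, -0.0714, 0.2134]
tool_rot: [0.702, 0.712, 0.001, 0.001]
force: [-0.9, 0.8, 0.4]
finger_gap: -0.001
gripper_force: 0.0
-0.06 1731 [-0.012 -0.036 -0.06 ] [ 0.0149  0.0362 -0.055 ]
-0.055 1174 [-0.012  -0.0316 -0.055 ] [ 0.0149  0.0307 -0.05  ]
-0.05 378 [-0.01   -0.0192 -0.05  ] [ 0.0137  0.0199 -0.045 ]
-0.045 534 [-0.0108 -0.0068 -0.045 ] [ 0.0124  0.0131 -0.04  ]
-0.04 343 [ 0.0064 -0.0135 -0.04  ] [ 0.0124  0.0135 -0.035 ]
-0.035 377 [ 0.0066 -0.0135 -0.035 ] [ 0.0122  0.0134 -0.03  ]
-0.03 336 [ 0.0066 -0.0138 -0.03  ] [ 0.0122  0.0133 -0.025 ]
-0.025 316 [ 0.0062 -0.0138 -0.0249] [ 0.0122  0.0132 -0.02  ]
-0.02 289 [ 0.0066 -0.0135 -0.02  ] [ 0.0123  0.013  -0.0151]
-0.015 129 [ 0.0068 -0.012  -0.015 ] [ 0.0121  0.0118 -0.0101]
-0.01 5 [ 0.0109 -0.0051 -0.0099] [ 0.011   0.0011 -0.0096]
```

View pics/w7.png

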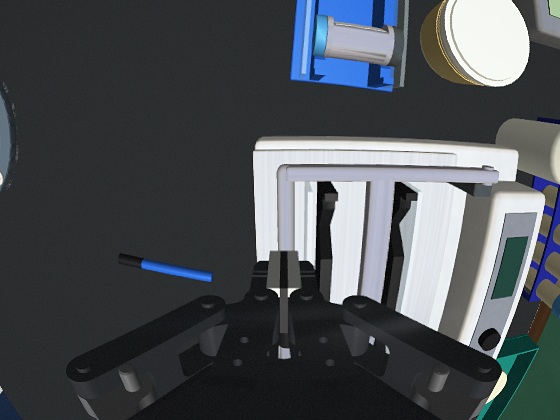

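```bash
python3 -m pendant '-0.08 0 0 0 0.45;-0.08 0 0 0 0.45;-0.08 0 0.03 0 0.45;-0.08 0 0.06 0 0.45;-0.08 0 0.08 0 0.45;-0.08 0 0.093 0 0.45;-0.08 0 0.093 0 0.45;-0.08 0 0.093 0 0;-0.08 0 0.093 0 0;-0.08 0 0.093 0 0;-0.08 0 0.093 0 0' 40
```

```text
t: 9.6
tcp_pos: [0.4915, -0.1529, 0.1203]
tool_rot: [0.702, 0.712, 0.001, 0.002]
force: [5.5, 1.8, -3.7]
finger_gap: 0.174
gripper_force: 39.1
```

```bash
python3 -m pendant '0 0.002 -0.023 0 0;0 0.007 -0.046 0 0;0 0.0155 -0.068 0 0;0 0.027 -0.088 0 0;0 0.042 -0.106 0 0;0 0.059 -0.122 0 0;0 0.078 -0.135 0 0;0 0.0995 -0.145 0 0;0 0.122 -0.152 0 0;0 0.145 -0.1556 0 0;0 0.168 -0.1555 0 0;0 0.182 -0.154 0 0;0 0.182 -0.154 0 0'
```

```text
t: 10.9
tcp_pos: [0.6732, -0.149, 0.2756]
tool_rot: [0.701, 0.713, 0.001, 0.002]
force: [1.3, 2.0, 5.5]
finger_gap: 0.169
gripper_force: 42.6
```

```bash
python3 -m pendant '0 0 0 0 0.45;0 0 0 0 0.45;0 0 0 0 0.45;0 0 -0.04 0 0.45;0 0 -0.08 0 0.45;0.02 -0.01 -0.08 0.1 0.7;0.31 -0.11 -0.08 1.652 0.7;0.31 -0.11 -0.08 1.652 0.7;0.31 -0.11 -0.08 1.652 0.7;0.31 -0.11 -0.08 1.652 0.7;0.31 -0.11 -0.08 1.652 0.7;0.31 -0.11 -0.08 1.652 0.7;0.31 -0.11 -0.08 1.652 0.7;0.31 -0.11 -0.08 1.652 0.7;0.31 -0.11 -0.08 1.652 0.7;0.31 -0.11 -0.08 1.652 0.7;0.31 -0.11 -0.08 1.652 0.7;0.31 -0.11 -0.08 1.652 0.7;0.31 -0.11 -0.08 1.652 0.7'
cat >> h.py <<'E'
def jarfind(s,X,zmin,zmax,box):
    """jars by height band in a world box -> centre (of body), axis yaw"""
    m=np.isfinite(X[...,2])&(X[...,2]>zmin)&(X[...,2]<zmax)&(X[...,0]>box[0])&(X[...,0]<box[1])&(X[...,1]>box[2])&(X[...,1]<box[3])
    n,l,st,ce=cv2.connectedComponentsWithStats(m.astype(np.uint8))
    for i in range(1,n):
        if st[i,4]>150:
            P=X[l==i]; r=cv2.minAreaRect((P[:,:2]*1000).astype(np.float32)); print("jar",st[i,4],np.round(r[0],1),np.round(r[1],1),round(r[2],1),P.max(0).round(3))
E
python3 - <<'E'
from h import *
d=sense(); print(d["q"].round(3),d["tcp_pos"])
s,X=wrist(); jarfind(s,X,.066,.09,(.48,.64,.03,.35)); 
c=np.array([.557,.158]); print([p[:2] for p in prof(X,c,-.065,st=.002)])
t=eyes.snapshot("top"); Y=cloud(t); m=(Y[...,2]>.25)&(Y[...,2]<.34)&(Y[...,1]<-.02)&(Y[...,1]>-.4)&(Y[...,0]>.5); P=mill(Y[m]); print("frame",len(P),P.min(0),P.max(0),np.median(P,0))
E
```

```text
t: 12.8
tcp_pos: [0.5563, 0.1583, 0.3532]
tool_rot: [0.999, -0.032, -0.0, 0.0]
force: [-1.1, -0.5, -0.2]
finger_gap: 0.697
gripper_force: 0.0
[ 0.084  0.342  1.378 -0.     1.422  1.72 ] [0.55631161 0.15826262 0.35317532]
jar 1482 [550.5  72.6] [39.4 86.9] 85.2 [0.595 0.094 0.084]
jar 1619 [554.9 156.8] [38.9 85.7] 86.8 [0.598 0.178 0.085]
[(np.float64(-25.0), 454.7), (np.float64(-23.0), 457.1), (np.float64(-21.0), 457.9), (np.float64(-19.0), 70.1), (np.float64(-17.0), 73.7), (np.float64(-15.0), 436.7), (np.float64(-13.0), 438.2), (np.float64(-11.0), 441.0), (np.float64(-9.0), 442.9), (np.float64(-7.0), 446.6), (np.float64(-5.0), 446.9), (np.float64(-3.0), 447.4), (np.float64(-1.0), 447.0), (np.float64(1.0), 448.2), (np.float64(3.0), 446.8), (np.float64(5.0), 447.4), (np.float64(7.0), 447.0), (np.float64(9.0), 445.2), (np.float64(11.0), 442.0), (np.float64(13.0), 439.9), (np.float64(15.0), 437.9), (np.float64(17.0), 436.6), (np.float64(19.0), 8.8), (np.float64(21.0), 8.3), (np.float64(23.0), 457.3), (np.float64(25.0), 455.8)]
frame 970 [ 0.09977003 -0.17399892  0.25005138] [0.12601502 0.17929171 0.32543382] [0.11571585 0.01316418 0.30709628]
```

```bash
python3 -m pendant '-0.001 0 0.05 0 0.7;-0.001 0 0.1 0 0.7;-0.001 0 0.15 0 0.7;-0.001 0 0.2 0 0.7;-0.001 0 0.24 0 0.7;-0.001 0 0.27 0 0.7;-0.001 0 0.3 0 0.7;-0.001 0 0.321 0 0.7;-0.001 0 0.321 0 0.7;-0.001 0 0.321 0 0.5;-0.001 0 0.321 0 0;-0.001 0 0.321 0 0;-0.001 0 0.321 0 0;-0.001 0 0.321 0 0' 50
```

```text
t: 14.3
tcp_pos: [0.5559, 0.1551, 0.0339]
tool_rot: [0.999, -0.032, 0.0, 0.003]
force: [-1.2, -13.6, -0.4]
finger_gap: 0.398
gripper_force: 49.8
```

```bash
python3 -m pendant '0 0 -0.03 0 0;0 0 -0.08 0 0;0 0 -0.148 0 0;0 0.02 -0.148 0 0;0.0143 0.2511 -0.148 -0.081 0;0.0143 0.2511 -0.148 -0.081 0;0.0143 0.2511 -0.148 -0.081 0;0.0143 0.2511 -0.148 -0.081 0;0.0143 0.2511 -0.148 -0.081 0;0.0143 0.2511 -0.148 -0.081 0;0.0143 0.2511 -0.148 -0.081 0' 50
python3 - <<'E'
from h import *
d=sense(); print(d["q"].round(3), mill(d["tcp_pos"]))
s,X=wrist(); import pickle; pickle.dump((s,X,d),open("w8.pkl","wb"))
T=(X-d["tcp_pos"])@Ro.from_quat(d["tool_rot"]).as_matrix()
m=np.isfinite(T[...,2])&(abs(T[...,0])<.06)&(abs(T[...,1])<.03)&(T[...,2]>-.06)&(T[...,2]<.03)
hsv=cv2.cvtColor(s["pixels"],cv2.COLOR_RGB2HSV); k=m&(hsv[...,0]>90)&(hsv[...,0]<102)&(hsv[...,1]>80); print("cyan",k.sum(),T[k].min(0),T[k].max(0)); k=m&(T[...,2]>-.048)&(abs(T[...,1])<.004)&(T[...,2]<-.03);print(T[k].min(0),T[k].max(0))
E
```

```text
t: 15.4
tcp_pos: [0.5529, -0.0936, 0.1811]
tool_rot: [1.0, 0.006, 0.0, -0.0]
force: [-0.4, 1.1, -3.9]
finger_gap: 0.399
gripper_force: 51.0
[-3.670e-01  4.960e-01  1.640e+00  1.000e-03  1.004e+00  1.191e+00] [-0.00125296  0.11494967  0.18112605]
cyan 139 [ 0.005515   -0.02920366 -0.05816144] [ 0.04214401  0.02936377 -0.01650145]
[-0.02347837 -0.00399268 -0.04799947] [ 0.04219088  0.00399786 -0.03009721]
```

```bash
python3 -m pendant '0 0 0.04 0 0;0 0 0.06 0 0;0 0 0.07 0 0;0 0 0.075 0 0;0 0 0.078 0 0;0 0 0.078 0 0'
```

```text
t: 16.05
tcp_pos: [0.5539, -0.0928, 0.1029]
tool_rot: [1.0, 0.008, 0.001, 0.0]
force: [0.1, -0.6, -3.5]
finger_gap: 0.403
gripper_force: 51.0
```

```bash
python3 -m pendant '0 0 0.002 0 0;0 0 0.004 0 0;0 0 0.005 0 0'
```

```text
t: 16.35
tcp_pos: [0.555, -0.0948, 0.1]
tool_rot: [1.0, 0.008, 0.002, 0.002]
force: [-3.3, -3.8, 12.4]
finger_gap: 0.4
gripper_force: 50.4
```

```bash
python3 -m pendant '0 0 0 0 0.7;0 0 0 0 0.7;0 0 -0.03 0 0.7;0 0 -0.075 0 0.7;0 -0.01 -0.075 0 0;0 -0.01 -0.075 0 0;0 -0.01 -0.075 0 0;0 -0.01 -0.075 0 0;0 -0.01 -0.05 0 0;0 -0.01 -0.045 0 0;0 -0.01 -0.041 0 0;0 -0.01 -0.041 0 0'
python3 - <<'E'
from h import *
s,X,T=tooltip()
E
```

```text
t: 17.55
tcp_pos: [0.5511, -0.0825, 0.1388]
tool_rot: [1.0, 0.007, -0.003, -0.001]
force: [-4.5, 1.1, 8.4]
finger_gap: 0.001
gripper_force: 4.2
-0.06 1720 [-0.0127 -0.0361 -0.06  ] [ 0.0142  0.0352 -0.055 ]
-0.055 1177 [-0.0129 -0.0318 -0.055 ] [ 0.0142  0.0305 -0.05  ]
-0.05 384 [-0.0105 -0.0218 -0.05  ] [ 0.0129  0.0208 -0.045 ]
-0.045 530 [-0.0115 -0.0071 -0.045 ] [ 0.0118  0.0064 -0.04  ]
-0.04 344 [ 0.0059 -0.0138 -0.04  ] [ 0.0118  0.0132 -0.035 ]
-0.035 371 [ 0.0059 -0.0137 -0.035 ] [ 0.0118  0.0131 -0.03  ]
-0.03 333 [ 0.0057 -0.0141 -0.03  ] [ 0.0115  0.0131 -0.025 ]
-0.025 322 [ 0.0058 -0.014  -0.0249] [ 0.0116  0.0128 -0.02  ]
-0.02 280 [ 0.0061 -0.0142 -0.02  ] [ 0.0117  0.0127 -0.015 ]
-0.015 137 [ 0.006  -0.0122 -0.015 ] [ 0.0115  0.012  -0.0101]
-0.01 2097 [-0.0205 -0.0048 -0.0099] [ 0.025   0.0236 -0.005 ]
-0.005 972 [-0.0243 -0.0036 -0.005 ] [ 0.025   0.0278 -0.    ]
-0.0 289 [-0.025  -0.0259  0.    ] [0.0249 0.0301 0.0049]
0.005 120 [-0.0249 -0.0268  0.0051] [0.0249 0.0311 0.0098]
0.01 50 [-0.0249 -0.0266  0.0101] [-0.0221 -0.0204  0.015 ]
0.015 320 [-0.0249 -0.0268  0.0152] [-0.021   0.0599  0.02  ]
0.02 216 [-0.0229 -0.0266  0.02  ] [-0.0209  0.0595  0.025 ]
0.025 178 [-0.0231 -0.0264  0.025 ] [-0.0208  0.06    0.03  ]
0.03 169 [-0.0235 -0.0262  0.03  ] [-0.0207  0.0599  0.0349]
0.035 160 [-0.0231 -0.0262  0.035 ] [-0.0211  0.06    0.04  ]
0.04 170 [-0.0235 -0.0267  0.04  ] [-0.0211  0.0598  0.0449]
0.045 172 [-0.023  -0.0268  0.045 ] [-0.0208  0.06    0.05  ]
```

```bash
python3 -m pendant '0 0 0.001 0 0;0 0.003 0.002 0 0;0 0.006 0.002 0 0;0 0.009 0.002 0 0;0 0.012 0.002 0 0;0 0.015 0.002 0 0;0 0.018 0.002 0 0;0 0.02 0.002 0 0'; python3 -m pendant '0 0 -0.03 0 0;-0.06 -0.01 -0.1 0 0;-0.08 -0.01 -0.11 0 0;-0.08 -0.01 -0.11 0 0;-0.08 -0.01 -0.11 0 0'
python3 - <<'E'
from h import *
s,X=wrist(); c=np.array([.5542,-.0935])
jarfind(s,X,.131,.155,(.49,.62,-.14,-.04))
print([(float(p[0]),p[1]) for p in prof(X,c,.016,st=.002)])
print([(float(p[0]),p[1]) for p in prof(X,c+[.034,0],.016,half=.004,st=.002)])
save("w9",s)
E
```

```text
t: 18.4
tcp_pos: [0.5514, -0.0942, 0.1433]
tool_rot: [1.0, 0.006, -0.001, -0.007]
force: [-11.7, 26.4, 56.3]
finger_gap: -0.002
gripper_force: 27.5
t: 18.9
tcp_pos: [0.4728, -0.0941, 0.2477]
tool_rot: [1.0, 0.007, 0.001, 0.001]
force: [0.9, -0.2, -0.5]
finger_gap: -0.006
gripper_force: 0.0
jar 4478 [556.6 -93.1] [79.9 39.2] 1.2 [ 0.597 -0.073  0.149]
[(-25.0, 75.3), (-23.0, None), (-21.0, None), (-19.0, 133.6), (-17.0, 137.7), (-15.0, 140.1), (-13.0, 141.9), (-11.0, 143.6), (-9.0, 144.7), (-7.0, 145.5), (-5.0, 146.5), (-3.0, 146.8), (-1.0, 147.1), (1.0, 147.0), (3.0, 146.8), (5.0, 146.5), (7.0, 145.6), (9.0, 145.1), (11.0, 143.7), (13.0, 142.2), (15.0, 140.6), (17.0, None), (19.0, 75.3), (21.0, 75.0), (23.0, 75.2), (25.0, 75.2)]
[(-25.0, 121.0), (-23.0, 120.7), (-21.0, 120.4), (-19.0, 130.2), (-17.0, 135.3), (-15.0, 137.6), (-13.0, 141.3), (-11.0, 143.0), (-9.0, 144.3), (-7.0, 145.3), (-5.0, 146.0), (-3.0, 146.7), (-1.0, 147.0), (1.0, 147.0), (3.0, 147.2), (5.0, 146.4), (7.0, 145.9), (9.0, 145.0), (11.0, 143.8), (13.0, 142.7), (15.0, 141.3), (17.0, 138.8), (19.0, 135.4), (21.0, 121.0), (23.0, 120.8), (25.0, 120.8)]
```

```bash
python3 -m pendant '0.05 -0.011 0.03 0 0;0.082 -0.011 0.07 0 0;0.082 -0.011 0.095 0 0;0.082 -0.011 0.105 0 0;0.082 -0.011 0.109 0 0;0.082 -0.008 0.1078 0 0;0.082 -0.005 0.1068 0 0;0.082 -0.002 0.106 0 0;0.082 0.001 0.106 0 0'; python3 -m pendant '0 0.002 0 0 0;0 0.004 0.0003 0 0;0 0.006 0.001 0 0';python3 -m pendant '0 0.002 0.0005 0 0;0 0.004 0.001 0 0;0 0.006 0.002 0 0'
```

```text
t: 19.85
tcp_pos: [0.5565, -0.0905, 0.1427]
tool_rot: [1.0, 0.006, 0.001, -0.003]
force: [-2.2, 13.3, 25.2]
finger_gap: 0.001
gripper_force: 13.0
t: 20.15
tcp_pos: [0.5567, -0.0947, 0.1442]
tool_rot: [1.0, 0.006, 0.002, -0.005]
force: [-4.4, 19.9, 42.0]
finger_gap: -0.0
gripper_force: 20.9
t: 20.45
tcp_pos: [0.5569, -0.0982, 0.1453]
tool_rot: [1.0, 0.005, 0.002, -0.006]
force: [-9.8, 28.9, 64.0]
finger_gap: 0.001
gripper_force: 31.8
```

```bash
python3 -m pendant '0 0 -0.03 0 0;-0.06 -0.01 -0.09 0 0;-0.08 -0.01 -0.11 0 0;-0.08 -0.01 -0.11 0 0;-0.08 -0.01 -0.11 0 0'
cat > look.py <<'E'
from h import *
import sys
def ang(X,c,yaw,z0,verbose=0):
    """fit roll of the flat: search normal angle th (deg from vertical, + toward +y) and lateral shift minimizing residual to D-shape top envelope"""
    P=X.reshape(-1,3); P=P[np.isfinite(P[:,2])]; d=P[:,:2]-c
    a=d@[np.cos(yaw),np.sin(yaw)]; b=d@[-np.sin(yaw),np.cos(yaw)]
    m=(abs(a)<.018)&(abs(b)<.024)&(P[:,2]>z0+.002)&(P[:,2]<z0+.024); b=b[m]*1e3; z=(P[m,2]-z0)*1e3
    e=(abs(abs(a)-.034)<.004)&(abs(b if 0 else d@[-np.sin(yaw),np.cos(yaw)])<.024)&(P[:,2]>z0+.002)&(P[:,2]<z0+.024)
    be=(d@[-np.sin(yaw),np.cos(yaw)])[e]*1e3; ze=(P[e,2]-z0)*1e3
    from scipy.optimize import least_squares
    f=least_squares(lambda p:np.hypot(be-p[0],ze-p[1])-20,[0,0],loss="soft_l1"); s,dz=f.x
    best=[]
    for th in range(-180,180,2):
        t=np.radians(th); y=b-s; h=z-dz
        r=np.maximum(np.hypot(y,h)-20, y*np.sin(t)+h*np.cos(t)-14)  # signed dist to D shape
        best.append((np.mean(np.minimum(abs(r),3)),th))
    best.sort(); print("roll",best[:3],"shift",round(s,1),"dz",round(dz,1),len(b)); return best[0][1]
def tgt(): pass
if __name__=="__main__":
    s,X=wrist(); g=dict(g2=(.5542,-.0935),g1=(.556,-.2085),g0=(.5578,-.3235))[sys.argv[1]]
    ang(X,np.array(g),.016,.127); print([(float(p[0]),p[1]) for p in prof(X,np.array(g),.016,st=.002)])
    save("l_"+sys.argv[2],s)
E
python3 look.py g2 1
```

```text
t: 20.95
tcp_pos: [0.4751, -0.0973, 0.2483]
tool_rot: [1.0, 0.007, 0.001, 0.001]
force: [0.5, -0.2, -0.4]
finger_gap: -0.001
gripper_force: 0.0
roll [(np.float64(0.5283985199829823), 96), (np.float64(0.5296768043750387), 94), (np.float64(0.5302182749290245), 98)] shift -0.0 dz -0.2 1990
[(-25.0, 75.3), (-23.0, 75.3), (-21.0, None), (-19.0, 133.4), (-17.0, 137.6), (-15.0, 139.9), (-13.0, 142.2), (-11.0, 143.8), (-9.0, 145.0), (-7.0, 145.7), (-5.0, 146.4), (-3.0, 146.9), (-1.0, 146.8), (1.0, 147.0), (3.0, 146.8), (5.0, 146.4), (7.0, 145.7), (9.0, 145.0), (11.0, 143.6), (13.0, 142.1), (15.0, 140.6), (17.0, None), (19.0, 75.0), (21.0, 75.2), (23.0, 75.3), (25.0, 75.3)]
```

```bash
python3 -m pendant '0.04 -0.003 0 0 0.7;0.08 -0.003 0 0 0.7;0.08 -0.003 0.04 0 0.7;0.08 -0.003 0.08 0 0.7;0.08 -0.003 0.12 0 0.7;0.08 -0.003 0.14 0 0.7;0.08 -0.003 0.148 0 0.7;0.08 -0.003 0.148 0 0.4;0.08 -0.003 0.148 0 0;0.08 -0.003 0.148 0 0;0.08 -0.003 0.148 0 0;0.08 -0.003 0.13 0 0;0.08 -0.003 0.108 0 0;0.08 0.02 0.108 0 0;0.08 0.038 0.108 0 0;0.08 0.038 0.12 0 0;0.08 0.038 0.128 0 0;0.08 0.038 0.131 0 0;0.08 0.038 0.131 0 0' 50
```

```text
t: 22.9
tcp_pos: [0.5547, -0.1328, 0.1147]
tool_rot: [1.0, 0.008, -0.002, -0.001]
force: [-0.4, -0.0, -4.1]
finger_gap: 0.396
gripper_force: 50.4
```

```bash
python3 -m pendant '0 0 0.001 0 0;0 0 0.002 0 0;0 0 0.002 0 0'; python3 -m pendant '0 0 0.001 0 0;0 0 0.001 0 0'
```

```text
t: 23.2
tcp_pos: [0.5559, -0.1336, 0.1143]
tool_rot: [1.0, 0.008, 0.0, 0.0]
force: [0.1, -0.1, -4.7]
finger_gap: 0.397
gripper_force: 50.4
t: 23.4
tcp_pos: [0.5558, -0.1338, 0.1133]
tool_rot: [1.0, 0.007, 0.0, 0.0]
force: [0.6, 0.8, -3.6]
finger_gap: 0.397
gripper_force: 50.4
```

```bash
python3 -m pendant '0 0 0.001 0 0;0 0 0.001 0 0'; python3 -m pendant '0 0 0.001 0 0;0 0 0.001 0 0'; python3 -m pendant '0 0 0.001 0 0;0 0 0.001 0 0'
```

```text
t: 23.6
tcp_pos: [0.556, -0.1339, 0.1126]
tool_rot: [1.0, 0.007, 0.0, 0.0]
force: [-0.8, 0.1, -0.6]
finger_gap: 0.395
gripper_force: 50.5
t: 23.8
tcp_pos: [0.556, -0.1339, 0.1125]
tool_rot: [1.0, 0.007, 0.0, 0.0]
force: [-1.7, 1.8, 4.9]
finger_gap: 0.399
gripper_force: 50.8
t: 24.0
tcp_pos: [0.5561, -0.134, 0.1125]
tool_rot: [1.0, 0.007, 0.001, 0.0]
force: [-2.8, 1.0, 10.7]
finger_gap: 0.398
gripper_force: 51.0
```

```bash
python3 -m pendant '0 0 -0.001 0 0.4;0 0 -0.001 0 0.45;0 0 -0.001 0 0.52;0 0 -0.001 0 0.58;0 0 -0.03 0 0.58;0 0 -0.07 0 0.58;0 -0.007 -0.08 0 0.3;0 -0.007 -0.08 0 0;0 -0.007 -0.07 0 0;0 -0.007 -0.06 0 0;0 -0.007 -0.05 0 0;0 -0.007 -0.046 0 0;0 -0.007 -0.046 0 0'
```

```text
t: 25.3
tcp_pos: [0.5547, -0.1265, 0.1543]
tool_rot: [1.0, 0.007, -0.002, -0.001]
force: [-0.5, -0.2, -0.2]
finger_gap: 0.004
gripper_force: 0.0
```

```bash
python3 -m pendant '0 0 0.001 0 0;0 0 0.001 0 0';python3 -m pendant '0 0 0.001 0 0;0 0 0.001 0 0';python3 -m pendant '0 0 0.001 0 0;0 0 0.001 0 0'
```

```text
t: 25.5
tcp_pos: [0.5559, -0.127, 0.1553]
tool_rot: [1.0, 0.007, 0.0, 0.0]
force: [-0.2, -0.8, -0.2]
finger_gap: 0.001
gripper_force: 0.0
t: 25.7
tcp_pos: [0.5559, -0.1269, 0.1545]
tool_rot: [1.0, 0.007, 0.0, 0.0]
force: [0.1, -0.5, -0.6]
finger_gap: 0.004
gripper_force: 0.0
t: 25.9
tcp_pos: [0.5557, -0.1269, 0.1533]
tool_rot: [1.0, 0.007, 0.0, 0.0]
force: [-0.3, 0.4, 0.2]
finger_gap: 0.003
gripper_force: 0.0
```

Run:
```python
from h import *
s,X=wrist(); P=X.reshape(-1,3);P=P[np.isfinite(P[:,2])]
Q=mill(P); 
for lo in np.arange(0.02,.14,.006):
    k=(abs(Q[:,0]-.034)<.006)&(Q[:,1]>=lo)&(Q[:,1]<lo+.006)&(Q[:,2]<.2)
    print(round(lo*1e3+3),k.sum(),(np.percentile(Q[k,2],90)*1e3).round(1) if k.sum()>3 else None, end="; ")
```

```text
23 141 150.7; 29 256 157.3; 35 317 160.2; 41 367 161.2; 47 398 160.9; 53 427 158.7; 59 586 154.0; 65 304 121.6; 71 302 121.5; 77 318 121.5; 83 301 121.4; 89 310 121.5; 95 282 120.8; 101 249 115.1; 107 229 109.6; 113 192 103.4; 119 248 105.0; 125 269 110.7; 131 278 116.7; 137 296 121.2;
```

```bash
cat >> h.py <<'E'
def ends(X,yr,xo=.034,z=(.1,.2)):
    """circle fit of jar end section -> (mill y, z)"""
    from scipy.optimize import least_squares
    Q=mill(X.reshape(-1,3)); Q=Q[np.isfinite(Q[:,2])]
    k=(abs(Q[:,0]-xo)<.005)&(Q[:,1]>yr[0])&(Q[:,1]<yr[1])&(Q[:,2]>z[0])&(Q[:,2]<z[1]); Q=Q[k]*1e3
    c0=[np.median(Q[:,1]),Q[:,2].max()-20]
    return least_squares(lambda p:np.hypot(Q[:,1]-p[0],Q[:,2]-p[1])-20,c0,loss="soft_l1").x.round(1)
E
python3 - <<'E'
from h import *
for i in range(3):
    s,X=wrist(); print(sense()["t"],ends(X,(-.02,.08),z=(.128,.2)))
E
```

```text
26.0 [ 42.1 140.6]
26.05 [ 42.1 140.6]
26.1 [ 42.1 140.6]
```

```bash
python3 -m pendant '0 0 -0.04 0 0;-0.04 0.02 -0.08 0 0;-0.08 0.04 -0.1 0 0;-0.08 0.04 -0.1 0 0;-0.08 0.04 -0.1 0 0'
python3 - <<'E'
from look import *
s,X=wrist(); print(ends(X,(-.02,.08),z=(.128,.2)),ends(X,(-.02,.08),-.034,z=(.128,.2)))
c=(np.array([0,.0421,0])@Ro.from_euler('z',-MY).as_matrix()+M0)[:2]; print(c)
ang(X,c,.016,.1405); print([(float(p[0]),p[1]) for p in prof(X,c,.016,st=.002)])
save("l2",s)
E
```

```text
t: 26.6
tcp_pos: [0.4759, -0.1687, 0.2543]
tool_rot: [1.0, 0.006, 0.001, 0.001]
force: [-0.3, 0.1, -0.2]
finger_gap: 0.001
gripper_force: 0.0
[ 42.2 140.6] [ 41.8 140.4]
[ 0.55532643 -0.16640539]
roll [(np.float64(0.6723746872845761), -8), (np.float64(0.67680085205935), -6), (np.float64(0.7075048544310293), -10)] shift -0.1 dz -0.0 2319
[(-25.0, 74.7), (-23.0, None), (-21.0, None), (-19.0, 146.9), (-17.0, 151.1), (-15.0, 153.1), (-13.0, 153.6), (-11.0, 153.8), (-9.0, 154.3), (-7.0, 154.6), (-5.0, 155.0), (-3.0, 154.9), (-1.0, 155.3), (1.0, 155.6), (3.0, 155.6), (5.0, 155.9), (7.0, 156.1), (9.0, 156.4), (11.0, 156.3), (13.0, 155.8), (15.0, 153.5), (17.0, 150.8), (19.0, 146.5), (21.0, None), (23.0, None), (25.0, 75.3)]
```

```bash
python3 -m pendant '0.04 -0.0035 0 0 0.7;0.08 -0.0035 0 0 0.7;0.08 -0.0035 0.04 0 0.7;0.08 -0.0035 0.08 0 0.7;0.08 -0.0035 0.12 0 0.7;0.08 -0.0035 0.1415 0 0.7;0.08 -0.0035 0.1415 0 0.7;0.08 -0.0035 0.1415 0 0.6;0.08 -0.0035 0.1415 0 0.5;0.08 -0.0035 0.1415 0 0.3;0.08 -0.0035 0.1415 0 0;0.08 -0.0035 0.1415 0 0' 50; python3 -m pendant '0 0 -0.02 0 0;0 0 -0.04 0 0;0 -0.03 -0.04 0 0;0 -0.0705 -0.04 0 0;0 -0.0705 -0.02 0 0;0 -0.0705 0 0 0;0 -0.0705 0.008 0 0;0 -0.0705 0.012 0 0;0 -0.0705 0.0135 0 0;0 -0.0705 0.0145 0 0'
```

```text
t: 27.85
tcp_pos: [0.5578, -0.1637, 0.1132]
tool_rot: [1.0, 0.007, 0.002, 0.001]
force: [2.0, 2.3, 3.8]
finger_gap: 0.453
gripper_force: 51.0
t: 28.85
tcp_pos: [0.5543, -0.0937, 0.0994]
tool_rot: [1.0, 0.008, -0.001, 0.0]
force: [-6.7, -0.2, 16.2]
finger_gap: 0.452
gripper_force: 53.8
```

```bash
python3 -m pendant '0 0 -0.001 0 0.45;0 0 -0.001 0 0.55;0 0 -0.001 0 0.65;0 0 -0.04 0 0.65;-0.04 0 -0.09 0 0.65;-0.08 0 -0.14 0 0.65;-0.08 0 -0.15 0 0.65;-0.08 0 -0.15 0 0.65'; python3 look.py g2 3
```

```text
t: 29.65
tcp_pos: [0.476, -0.0947, 0.2516]
tool_rot: [1.0, 0.007, 0.004, 0.002]
force: [1.8, 0.2, -0.7]
finger_gap: 0.655
gripper_force: 0.0
roll [(np.float64(0.7027796367694399), 2), (np.float64(0.7100539591125475), 0), (np.float64(0.7399123005348147), 4)] shift 0.0 dz -0.3 2131
[(-25.0, 75.3), (-23.0, 75.4), (-21.0, None), (-19.0, 133.4), (-17.0, 137.1), (-15.0, 140.0), (-13.0, 141.3), (-11.0, 141.6), (-9.0, 141.8), (-7.0, 141.7), (-5.0, 141.8), (-3.0, 141.5), (-1.0, 141.5), (1.0, 141.6), (3.0, 141.4), (5.0, 141.3), (7.0, 141.4), (9.0, 141.1), (11.0, 141.3), (13.0, 140.8), (15.0, 140.3), (17.0, 137.6), (19.0, 132.8), (21.0, None), (23.0, 75.2), (25.0, 75.2)]
```

```bash
python3 -m pendant '0.04 -0.04 0 0 0.7;0.0787 -0.1658 -0.03 0.081 0.7;0.0787 -0.1658 -0.03 0.081 0.7;0.0787 -0.1658 -0.03 0.081 0.7;0.0787 -0.1658 -0.03 0.081 0.7;0.0787 -0.1658 -0.03 0.081 0.7;0.0787 -0.1658 -0.03 0.081 0.7'
python3 - <<'E'
from h import *
s,X=wrist(); jarfind(s,X,.066,.09,(.48,.64,.02,.35)); print(sense()["tcp_pos"])
E
```

```text
t: 30.4
tcp_pos: [0.551, 0.0722, 0.2757]
tool_rot: [0.999, -0.033, -0.001, 0.0]
force: [-0.4, -0.7, 0.3]
finger_gap: 0.701
gripper_force: 0.0
jar 2288 [549.5  72.1] [38.9 87.4] 86.4 [0.594 0.094 0.084]
[0.55093108 0.07184661 0.27597006]
```

```bash
python3 -m pendant '0 0 0.05 0 0.7;0 0 0.1 0 0.7;0 0 0.15 0 0.7;0 0 0.19 0 0.7;0 0 0.22 0 0.7;0 0 0.246 0 0.7;0 0 0.246 0 0.7;0 0 0.246 0 0.5;0 0 0.246 0 0;0 0 0.246 0 0;0 0 0.246 0 0;0 0 0.246 0 0' 50
```

```text
t: 31.65
tcp_pos: [0.5522, 0.0713, 0.0329]
tool_rot: [0.999, -0.033, 0.001, 0.001]
force: [-0.7, -6.2, -2.1]
finger_gap: 0.427
gripper_force: 50.3
```

```bash
python3 -m pendant '0 0 -0.03 0 0;0 0 -0.08 0 0;0 0 -0.16 0 0;0 0 -0.16 0 0' 70
```

```text
t: 32.05
tcp_pos: [0.553, 0.0728, 0.1964]
tool_rot: [0.999, -0.033, 0.004, 0.0]
force: [0.5, -0.0, -3.8]
finger_gap: 0.417
gripper_force: 70.9
```

```bash
python3 -m pendant '0.026 0.322 0 -0.081 0;0.026 0.322 0 -0.081 0;0.026 0.322 0 -0.081 0;0.026 0.322 0 -0.081 0;0.026 0.322 0 -0.081 0;0.026 0.322 0 -0.081 0;0.026 0.322 0 -0.081 0;0.026 0.322 0 -0.081 0;0.026 0.322 0 -0.081 0;0.026 0.322 0.03 -0.081 0;0.026 0.322 0.06 -0.081 0;0.026 0.322 0.072 -0.081 0;0.026 0.322 0.076 -0.081 0;0.026 0.322 0.078 -0.081 0'; python3 -c "
from h import *
print(mill(sense()['tcp_pos']))"
```

```text
t: 33.45
tcp_pos: [0.5566, -0.2496, 0.1137]
tool_rot: [1.0, 0.008, 0.0, 0.0]
force: [0.2, -1.2, -3.8]
finger_gap: 0.422
gripper_force: 71.3
[-4.10847734e-05 -4.11034237e-02  1.13742860e-01]
```

```bash
python3 -m pendant '0 0 0.001 0 0;0 0 0.002 0 0;0 0 0.002 0 0'; python3 -m pendant '0 0 0.001 0 0;0 0 0.001 0 0'
```

```text
t: 33.75
tcp_pos: [0.5565, -0.2504, 0.112]
tool_rot: [1.0, 0.007, 0.001, 0.0]
force: [0.2, 0.7, -3.4]
finger_gap: 0.419
gripper_force: 71.3
t: 33.95
tcp_pos: [0.5565, -0.2505, 0.1113]
tool_rot: [1.0, 0.007, 0.001, 0.0]
force: [-1.3, 0.5, 2.6]
finger_gap: 0.42
gripper_force: 72.0
```

```bash
python3 -m pendant '0 0 -0.001 0 0.42;0 0 -0.001 0 0.47;0 0 -0.001 0 0.52;0 0 -0.001 0 0.58;0 0 -0.001 0 0.62;0 0 -0.001 0 0.62'
python3 - <<'E'
from h import *
for i in range(3):
    s,X=wrist(); print(sense()["t"],ends(X,(-.09,.02),z=(.128,.2)))
E
```

```text
t: 34.55
tcp_pos: [0.5562, -0.2502, 0.1113]
tool_rot: [1.0, 0.007, 0.0, 0.0]
force: [0.2, 0.4, -0.0]
finger_gap: 0.621
gripper_force: 0.0
34.6 [-47.5 140.5]
34.65 [-47.5 140.5]
34.7 [-47.6 140.5]
```

```bash
python3 -m pendant '0 0 -0.03 0 0.62;0 0 -0.07 0 0.62;-0.04 0.01 -0.1 0 0.62;-0.08 0.025 -0.14 0 0.62;-0.08 0.025 -0.14 0 0.62;-0.08 0.025 -0.14 0 0.62;-0.08 0.025 -0.14 0 0.62'
cat > look2.py <<'E'
from look import *
s,X=wrist(); e=ends(X,(-.11,.0),z=(.128,.2)); print(e,ends(X,(-.11,.0),-.034,z=(.128,.2)))
c=(np.array([0,e[0]/1e3,0])@Ro.from_euler('z',-MY).as_matrix()+M0)[:2]; print(c)
ang(X,c,.016,.1405); print([(float(p[0]),p[1]) for p in prof(X,c,.016,st=.002)])
E
python3 look2.py; sleep 0; python3 look2.py | head -2
```

```text
t: 35.4
tcp_pos: [0.4767, -0.2759, 0.2505]
tool_rot: [1.0, 0.007, -0.0, -0.0]
force: [-0.2, -0.1, 0.7]
finger_gap: 0.621
gripper_force: 0.0
[-58.5 140.5] [-58.5 140.5]
[ 0.55693596 -0.26699251]
roll [(np.float64(0.6760449021675864), 16), (np.float64(0.6787088021166134), 18), (np.float64(0.7176595720282065), 14)] shift -0.0 dz 0.0 2392
[(-25.0, 75.2), (-23.0, 75.4), (-21.0, None), (-19.0, 147.1), (-17.0, 151.1), (-15.0, 153.9), (-13.0, 156.3), (-11.0, 157.8), (-9.0, 158.1), (-7.0, 157.9), (-5.0, 157.1), (-3.0, 156.8), (-1.0, 156.3), (1.0, 155.6), (3.0, 154.9), (5.0, 154.3), (7.0, 153.7), (9.0, 152.9), (11.0, 152.5), (13.0, 152.1), (15.0, 151.3), (17.0, 150.6), (19.0, 147.7), (21.0, None), (23.0, None), (25.0, None)]
[-60.1 140.6] [-60.1 140.4]
[ 0.55696156 -0.26859231]
```

```bash
python3 -m pendant '0 0 0 0 0.62;0 0 0 0 0.62;0 0 0 0 0.62;0 0 0 0 0.62;0 0 0 0 0.62;0 0 0 0 0.62;0 0 0 0 0.62;0 0 0 0 0.62;0 0 0 0 0.62;0 0 0 0 0.62' >/dev/null; python3 look2.py|grep -v '('; python3 look2.py | head -3
```

```text
[-63.7 140.5] [-63.7 140.4]
[ 0.55701916 -0.27219185]
[-63.7 140.5] [-63.7 140.5]
[ 0.55701916 -0.27219185]
roll [(np.float64(0.663520553278949), 2), (np.float64(0.6833083144165188), 4), (np.float64(0.6868638200031851), 0)] shift 0.0 dz 0.0 2400
```

```bash
python3 -m pendant '0 0 0 0 0.62;0 0 0 0 0.62;0 0 0 0 0.62;0 0 0 0 0.62;0 0 0 0 0.62;0 0 0 0 0.62;0 0 0 0 0.62;0 0 0 0 0.62;0 0 0 0 0.62;0 0 0 0 0.62' >/dev/null; python3 look2.py|grep -v '\[('
```

```text
[-63.7 140.5] [-63.7 140.5]
[ 0.55701916 -0.27219185]
```

```bash
python3 -m pendant '0.04 -0.0023 0 0 0.7;0.08 -0.0023 0 0 0.7;0.08 -0.0023 0.04 0 0.7;0.08 -0.0023 0.08 0 0.7;0.08 -0.0023 0.12 0 0.7;0.08 -0.0023 0.1395 0 0.7;0.08 -0.0023 0.1395 0 0.7;0.08 -0.0023 0.1395 0 0.6;0.08 -0.0023 0.1395 0 0.5;0.08 -0.0023 0.1395 0 0.3;0.08 -0.0023 0.1395 0 0;0.08 -0.0023 0.1395 0 0' 50; python3 -m pendant '0 0 -0.02 0 0;0 0 -0.04 0 0;0 -0.03 -0.04 0 0;0 -0.0637 -0.04 0 0;0 -0.0637 -0.02 0 0;0 -0.0637 0 0 0;0 -0.0637 0.008 0 0;0 -0.0637 0.012 0 0;0 -0.0637 0.0135 0 0;0 -0.0637 0.0145 0 0'
```

```text
t: 38.85
tcp_pos: [0.5576, -0.2735, 0.1138]
tool_rot: [1.0, 0.007, 0.002, 0.001]
force: [-0.4, 1.7, 6.7]
finger_gap: 0.453
gripper_force: 50.8
t: 39.85
tcp_pos: [0.5542, -0.2088, 0.1]
tool_rot: [1.0, 0.008, -0.001, -0.0]
force: [-8.8, 4.2, 18.1]
finger_gap: 0.454
gripper_force: 54.2
```

Seated. Release, back off and check both jars; also check the rack for a third jar.

```bash
python3 -m pendant '0 0 -0.001 0 0.45;0 0 -0.001 0 0.55;0 0 -0.001 0 0.65;0 0 -0.04 0 0.65;-0.04 0 -0.09 0 0.65;-0.08 0 -0.14 0 0.65;-0.08 -0.05 -0.18 0 0.65;-0.08 -0.05 -0.18 0 0.65;-0.08 -0.05 -0.18 0 0.65'
python3 - <<'E'
from look import *
s,X=wrist()
for g in ((.5542,-.0935),(.556,-.2085)): ang(X,np.array(g),.016,.127)
jarfind(s,X,.131,.155,(.49,.62,-.26,-.04))
t=eyes.snapshot("top"); Y=cloud(t); jarfind(t,Y,.066,.09,(.48,.64,.03,.37)); print(sense()["q"].round(2))
m=(Y[...,2]>.25)&(Y[...,2]<.34)&(Y[...,1]<-.02)&(Y[...,1]>-.4)&(Y[...,0]>.62); P=mill(Y[m]); print("frame",len(P),np.median(P,0))
E
```

```text
t: 40.75
tcp_pos: [0.4759, -0.1597, 0.2813]
tool_rot: [1.0, 0.008, 0.004, 0.002]
force: [-0.5, -1.5, 0.1]
finger_gap: 0.651
gripper_force: 0.0
roll [(np.float64(0.7331273933662158), 2), (np.float64(0.7543687245125358), 4), (np.float64(0.7575840756668067), 0)] shift 0.1 dz -0.3 1644
roll [(np.float64(0.7014283748695244), 0), (np.float64(0.7221274515269851), 2), (np.float64(0.7264325661279117), -2)] shift 0.1 dz -0.3 1676
jar 3560 [554.6 -93.8] [80.4 39.3] 1.7 [ 0.595 -0.074  0.149]
jar 3645 [ 554.8 -208. ] [80.3 39.2] 1.7 [ 0.595 -0.188  0.149]
[-0.55  0.29  1.67 -0.    1.18  1.01]
frame 970 [0.11571283 0.01314606 0.30730457]
```

```bash
python3 -m pendant '0 0 -0.05 -0.1 0.45;0 0 -0.09 -0.2 0.45;0.196 -0.0055 -0.09 -1.571 0.45;0.196 -0.0055 -0.09 -1.571 0.45;0.196 -0.0055 -0.09 -1.571 0.45;0.196 -0.0055 -0.09 -1.571 0.45;0.196 -0.0055 -0.09 -1.571 0.45;0.196 -0.0055 -0.09 -1.571 0.45;0.196 -0.0055 -0.09 -1.571 0.45;0.196 -0.0055 -0.09 -1.571 0.45;0.196 -0.0055 -0.09 -1.571 0.45;0.196 -0.0055 -0.09 -1.571 0.45;0.196 -0.0055 -0.09 -1.571 0.45;0.196 -0.0055 -0.09 -1.571 0.45'
python3 - <<'E'
from h import *
s,X=wrist(); hsv=cv2.cvtColor(s["pixels"],cv2.COLOR_RGB2HSV); Q=mill(X)
m=(hsv[...,2]<75)&(Q[...,0]>.07)&(Q[...,0]<.16)&(Q[...,1]>.0)&(Q[...,1]<.12)&(Q[...,2]>.28)&(Q[...,2]<.33); P=Q[m]; print(len(P),P.min(0),P.max(0),np.median(P,0)); print(mill(sense()["tcp_pos"]))
E
```

```text
t: 42.25
tcp_pos: [0.6707, -0.1524, 0.366]
tool_rot: [0.703, 0.712, -0.0, -0.001]
force: [0.4, -0.7, -0.4]
finger_gap: 0.448
gripper_force: 0.0
1853 [0.10977086 0.02775974 0.29942311] [0.12497475 0.08841138 0.31311521] [0.11717336 0.0604095  0.30992806]
[0.11561682 0.05442101 0.36640985]
```

```bash
python3 -m pendant '0.002 0.0015 0.04 0 0.45;0.002 0.0015 0.07 0 0.45;0.002 0.0015 0.095 0 0.45;0.002 0.0015 0.095 0 0.45;0.002 0.0015 0.095 0 0;0.002 0.0015 0.095 0 0;0.002 0.0015 0.095 0 0;0.002 0.0015 0.095 0 0' 40
```

```text
t: 43.1
tcp_pos: [0.6732, -0.1503, 0.274]
tool_rot: [0.702, 0.712, 0.001, 0.002]
force: [0.3, -0.1, 1.7]
finger_gap: 0.176
gripper_force: 39.3
```

```bash
python3 -m pendant '0 -0.0217 -0.002 0 0;0 -0.045 -0.001 0 0;0 -0.068 0.0035 0 0;0 -0.09 0.0114 0 0;0 -0.1105 0.0225 0 0;0 -0.129 0.0366 0 0;0 -0.1455 0.053 0 0;0 -0.159 0.072 0 0;0 -0.17 0.093 0 0;0 -0.175 0.108 0 0;0 -0.179 0.123 0 0;0 -0.181 0.138 0 0;0 -0.181 0.138 0 0'
```

```text
t: 44.4
tcp_pos: [0.4923, -0.154, 0.134]
tool_rot: [0.702, 0.712, 0.0, 0.002]
force: [2.0, -3.3, -4.0]
finger_gap: 0.172
gripper_force: 43.1
```

```bash
python3 -m pendant '0 -0.001 0.004 0 0;0 -0.001 0.008 0 0;0 -0.001 0.012 0 0;0 -0.001 0.015 0 0;0 -0.001 0.016 0 0;0 -0.001 0.016 0 0'
```

```text
t: 45.0
tcp_pos: [0.4916, -0.154, 0.1186]
tool_rot: [0.702, 0.713, 0.0, 0.002]
force: [2.2, -5.8, -2.7]
finger_gap: 0.175
gripper_force: 43.8
```

```bash
python3 -m pendant '0 0 0.001 0 0;0 0 0.0025 0 0;0 0 0.0025 0 0'
```

```text
t: 45.3
tcp_pos: [0.4916, -0.154, 0.1182]
tool_rot: [0.701, 0.713, 0.0, 0.003]
force: [-1.5, -3.7, 13.6]
finger_gap: 0.174
gripper_force: 45.2
```

```bash
python3 -m pendant '0 0 -0.002 0 0.45;0 0 -0.002 0 0.45;0 0 -0.002 0 0.45;0 0 -0.04 0 0.45;0 0 -0.08 0 0.45;0 0 -0.12 0.1 0.5;-0.114 -0.0775 -0.13 1.571 0.55;-0.114 -0.0775 -0.13 1.571 0.55;-0.114 -0.0775 -0.13 1.571 0.55;-0.114 -0.0775 -0.13 1.571 0.55;-0.114 -0.0775 -0.13 1.571 0.55;-0.114 -0.0775 -0.13 1.571 0.55;-0.114 -0.0775 -0.13 1.571 0.55;-0.114 -0.0775 -0.13 1.571 0.55;-0.114 -0.0775 -0.13 1.571 0.55;-0.114 -0.0775 -0.13 1.571 0.55;-0.114 -0.0775 -0.13 1.571 0.55'
python3 - <<'E'
from look import *
s,X=wrist(); redtab(s,X); print(mill(sense()["tcp_pos"])); Q=mill(X).reshape(-1,3)
for y0 in(-.15,-.02,.03,.1,.14):
    k=(abs(Q[:,0]+.066)<.012)&(abs(Q[:,1]-y0)<.012)&(Q[:,2]>.14)&(Q[:,2]<.2); print(y0,k.sum(),np.percentile(Q[k,2],95).round(4) if k.sum() else None)
t=eyes.snapshot("top"); P=mill(cloud(t)).reshape(-1,3)
k=(abs(P[:,0]+.066)<.003)&(abs(P[:,1])<.15)&(P[:,2]>.14); print("rail top cam",np.median(P[k,2])); t0=__import__("pickle").load(open("top.pkl","rb")); P=mill(cloud(t0)).reshape(-1,3); k=(abs(P[:,0]+.066)<.003)&(abs(P[:,1])<.15)&(P[:,2]>.14); print("initially",np.median(P[k,2]))
save("l9",s)
E
```

```text
t: 47.0
tcp_pos: [0.4138, -0.2669, 0.245]
tool_rot: [1.0, 0.008, -0.001, -0.001]
force: [-1.0, 0.3, 0.1]
finger_gap: 0.555
gripper_force: 0.0
tab mill 1051 [-0.1504 -0.0722  0.127 ] [-0.1228 -0.045   0.1344] [-0.1358 -0.0585  0.1312]
[-0.14296334 -0.05620862  0.24510376]
-0.15 418 0.1559
-0.02 511 0.1557
0.03 560 0.1575
0.1 323 0.1559
0.14 256 0.1557
rail top cam 0.15473919579349504
initially 0.1549382655249662
```

View pics/l9.png

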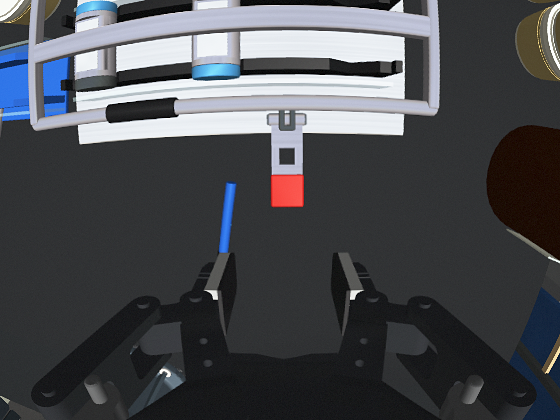

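```bash
python3 -m pendant '0.002 0.002 0.05 0 0.55;0.002 0.002 0.1 0 0.55;0.002 0.002 0.13 0 0.55;0.002 0.002 0.1475 0 0.55;0.002 0.002 0.1475 0 0.55;0.002 0.002 0.1475 0 0;0.002 0.002 0.1475 0 0;0.002 0.002 0.1475 0 0;0.002 0.002 0.1475 0 0' 30
```

```text
t: 48.0
tcp_pos: [0.4168, -0.2696, 0.0991]
tool_rot: [1.0, 0.007, 0.001, 0.0]
force: [0.9, 3.0, -0.5]
finger_gap: 0.305
gripper_force: 29.7
```

Gripped (27 mm). Swing it up over the staple.

```bash
python3 -m pendant '0.001 0 -0.006 0 0;0.0033 0 -0.012 0 0;0.006 0 -0.0175 0 0;0.009 0 -0.023 0 0;0.0125 0 -0.028 0 0;0.0166 0 -0.0327 0 0;0.021 0 -0.037 0 0;0.026 0 -0.0406 0 0;0.031 0 -0.044 0 0;0.037 0 -0.0466 0 0;0.043 0 -0.0486 0 0;0.049 0 -0.0502 0 0;0.055 0 -0.0512 0 0;0.061 0 -0.0515 0 0;0.064 0 -0.0515 0 0;0.064 0 -0.0515 0 0'
```

```text
t: 49.6
tcp_pos: [0.4791, -0.2681, 0.1508]
tool_rot: [1.0, 0.008, -0.002, -0.001]
force: [-6.5, 1.5, 4.4]
finger_gap: 0.312
gripper_force: 34.5
```

```bash
python3 -m pendant '-0.001 0 0 0 0.4;-0.001 0 0 0 0.55;-0.001 0 0 0 0.55;-0.001 0 -0.05 0 0.55;-0.03 0 -0.09 0 0.55;-0.07 0 -0.11 0 0.55;-0.07 0 -0.11 0 0.55;-0.07 0 -0.11 0 0.55'
python3 - <<'E'
from look import *
s,X=wrist(); redtab(s,X); print(mill(sense()["tcp_pos"])); Q=mill(X).reshape(-1,3)
for y0 in(-.15,-.02,.03,.1,.14):
    k=(abs(Q[:,0]+.066)<.012)&(abs(Q[:,1]-y0)<.012)&(Q[:,2]>.14)&(Q[:,2]<.2); print(y0,np.percentile(Q[k,2],95).round(4) if k.sum() else None)
for g in ((.5542,-.0935),(.556,-.2085)): print([(float(p[0]),p[1]) for p in prof(X,np.array(g)+[-.014,0],.016,half=.004,st=.004)])
d=sense(); print(d["force"],d["qd"].round(3),d["t"])
E
```

```text
t: 50.4
tcp_pos: [0.4108, -0.2704, 0.2607]
tool_rot: [1.0, 0.007, 0.001, 0.001]
force: [-0.3, -0.2, -0.5]
finger_gap: 0.548
gripper_force: 0.0
tab mill 631 [-0.0914 -0.0722  0.1675] [-0.0812 -0.0444  0.1933] [-0.0858 -0.0579  0.1905]
[-0.14591786 -0.05937608  0.2599158 ]
-0.15 0.1558
-0.02 0.1558
0.03 0.1576
0.1 0.1557
0.14 0.1557
[(-24.0, 75.1), (-20.0, 128.9), (-16.0, 137.7), (-12.0, 140.5), (-8.0, 140.7), (-4.0, 140.8), (0.0, 140.5), (4.0, 140.7), (8.0, 141.4), (12.0, 141.0), (16.0, 139.1), (20.0, None), (24.0, None)]
[(-24.0, 75.1), (-20.0, 129.5), (-16.0, 137.3), (-12.0, 141.4), (-8.0, 141.6), (-4.0, 141.4), (0.0, 141.4), (4.0, 141.5), (8.0, 141.4), (12.0, 141.0), (16.0, 139.1), (20.0, None), (24.0, None)]
[-1.01480583 -0.15453909 -0.04832177] [ 0.01   0.029 -0.    -0.003  0.004 -0.   ] 50.45
```

```bash
python3 -m pendant '0.01 0 0.02 0 0;0.01 0 0.05 0 0;0.01 0 0.0955 0 0;0.01 0 0.0955 0 0;0.02 0 0.0955 0 0;0.03 0 0.0955 0 0;0.04 0 0.0955 0 0;0.046 0 0.0955 0 0;0.05 0 0.0955 0 0;0.053 0 0.0955 0 0;0.053 0 0.0955 0 0'; python3 -m pendant '0.002 0 0 0 0;0.004 0 0 0 0;0.004 0 0 0 0'
```

```text
t: 51.55
tcp_pos: [0.4638, -0.269, 0.1645]
tool_rot: [1.0, 0.007, 0.0, 0.0]
force: [0.2, 0.1, -0.3]
finger_gap: 0.001
gripper_force: 0.0
t: 51.85
tcp_pos: [0.4666, -0.2688, 0.1641]
tool_rot: [1.0, 0.008, -0.001, -0.0]
force: [-2.7, -0.2, 2.5]
finger_gap: 0.003
gripper_force: 1.6
```

```bash
python3 -m pendant '0.002 0 0 0 0;0.004 0 0 0 0;0.006 0 0 0 0;0.006 0 0 0 0'; python3 -m pendant '-0.01 0 0 0 0;-0.05 0 0 0 0;-0.06 0 -0.05 0 0;-0.06 0 -0.1 0 0;-0.06 0 -0.1 0 0;-0.06 0 -0.1 0 0'
python3 - <<'E'
from look import *
s,X=wrist(); redtab(s,X); Q=mill(X).reshape(-1,3)
k=(abs(Q[:,0]+.066)<.012)&(abs(Q[:,1]-.1)<.012)&(Q[:,2]>.14)&(Q[:,2]<.2); print(np.percentile(Q[k,2],95).round(4))
for g in ((.5542,-.0935),(.556,-.2085)): print([(float(p[0]),p[1]) for p in prof(X,np.array(g)+[-.014,0],.016,half=.004,st=.004)][1:12])
E
```

```text
t: 52.25
tcp_pos: [0.4669, -0.2686, 0.1642]
tool_rot: [1.0, 0.009, -0.007, -0.001]
force: [-17.8, -4.0, 11.4]
finger_gap: -0.002
gripper_force: 9.1
t: 52.85
tcp_pos: [0.4145, -0.2706, 0.2657]
tool_rot: [1.0, 0.007, 0.002, 0.002]
force: [0.2, -0.2, -0.6]
finger_gap: 0.002
gripper_force: 0.0
tab mill 411 [-0.0805 -0.0712  0.1742] [-0.0736 -0.0444  0.1939] [-0.0768 -0.0581  0.1918]
0.1558
[(-20.0, 128.9), (-16.0, 137.9), (-12.0, 140.6), (-8.0, 140.9), (-4.0, 140.2), (0.0, 140.2), (4.0, 141.2), (8.0, 141.2), (12.0, 140.7), (16.0, 139.9), (20.0, None)]
[(-20.0, 129.1), (-16.0, 137.2), (-12.0, 141.3), (-8.0, 141.5), (-4.0, 141.4), (0.0, 141.3), (4.0, 141.4), (8.0, 141.6), (12.0, 141.3), (16.0, 138.6), (20.0, None)]
```

```bash
python3 -c "
from station import job
print(job.sign_off())"
```

```text
the job is handed in; nothing more can be done
None
```

I handed the job in at about 53 s of the allowed 210 s: both jars that were in the rack lie flat-up (within about 2°) in the middle and left grooves, the frame is fully down on them and the hasp is back over the staple; the hand-in reported no verdict.

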